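Load the check weights on the clinic scale

TASK

The small-animal scale is due for its check: lift the loose cover plate off the weight rack and lay it flat on the table, then press the scale's zero button while its post is still empty. Take every ring weight that is in the rack and thread them all onto the post, fully home one on another with the largest at the bottom and the smallest on top, then put the cover back over both pins of the rack, flat on its shoulders, and leave the other things on the table where they are.

Things in the scene. Friction and masses are not known exactly. Their poses are not given: they have to be found in the camera images.
- rack: Weight rack, fixed: grey plastic block 84 mm (its x) by 268 mm (its y); origin at the centre of its underside, z up. Middle part 30 mm high with four round nests 6 mm deep in a row along y, centres at y = -73.5, -9.5, 44.5, 88.5 mm (x = 0) for the 60, 50, 40 and 30 mm weights, each nest 3 mm wider than its weight. At both ends a shoulder 24 mm long, 44 mm high, carries one upright steel pin.
- rack_seat (a point): Where the centre of the cover's underside sits when the cover is fully home: middle of the rack, 44 mm above its underside (level with the shoulders); axes as the rack.
- rack_pin_a (a point): Foot of the pin at the rack's -y end (at x = 0, y = -122 mm, on the shoulder, 44 mm up). Pin 8 mm in diameter, 14 mm tall, the last 3 mm tapered.
- rack_pin_b (a point): Foot of the other, equal pin at the rack's +y end (y = +122 mm).
- cover: Loose cover plate of the rack, bare aluminium, 84 mm (x) by 268 mm (y) by 5 mm, 0.32 kg; origin at the centre of its underside, z up. Two 11 mm through holes at x = 0, y = -122 and +122 mm fit over the pins; it may go on either way round. Upright grip rib on its top centre, 12 mm thick (x), 70 mm long (y), from 5 to 33 mm above the underside. At the start it is on the pins.
- scale: White small-animal bench scale, fixed, 200 mm (x) by 180 mm (y), body 36 mm high; origin at the centre of its underside, display at its -x end. Steel platform 130 by 160 mm centred at x = +25 mm, its top 46 mm up.
- post_foot (a point): Foot of the scale's loading post, on the platform top (x = +25 mm, y = 0, z = 46 mm of the scale). Post upright, steel, 14 mm in diameter, 62 mm tall, the last 7 mm tapered to 6 mm.
- zero (a joint): Travel of the round grey zero button (26 mm in diameter) on the scale, at its -x end beside the display: 0 m up, 0.006 m fully pressed; a spring of about 4 N pushes it back.
- zero_top (a point): Centre of the zero button's top face; it moves down with the button.
- weight1: Ring-shaped steel check weight, the largest of the four sizes: 60 mm outer diameter, 18 mm bore, 14 mm thick, about 0.281 kg; origin at its centre (mid-thickness), z along the bore. In its nest it stands 8 mm proud. May be absent (then there is none of this size).
- weight2: Ring-shaped steel check weight, the second largest of the four sizes: 50 mm outer diameter, 18 mm bore, 14 mm thick, about 0.187 kg; origin at its centre (mid-thickness), z along the bore. In its nest it stands 8 mm proud. May be absent (then there is none of this size).
- weight3: Ring-shaped steel check weight, the third largest of the four sizes: 40 mm outer diameter, 18 mm bore, 14 mm thick, about 0.109 kg; origin at its centre (mid-thickness), z along the bore. In its nest it stands 8 mm proud. May be absent (then there is none of this size).
- weight4: Ring-shaped steel check weight, the smallest of the four sizes: 30 mm outer diameter, 18 mm bore, 14 mm thick, about 0.049 kg; origin at its centre (mid-thickness), z along the bore. In its nest it stands 8 mm proud. May be absent (then there is none of this size).
- white_jar: White jar, 52 mm in diameter, 90 mm high; origin at the centre of its underside. Not part of the job.
- tape_roll: Roll of white tape lying flat, 72 mm outer, 52 mm inner diameter, 25 mm high; origin at the centre of its underside. Not part of the job.
- carton: Cardboard carton 60 x 90 x 50 mm; origin at the centre of its underside. Not part of the job.
- steel_bowl: Steel bowl, 120 mm across, 45 mm high; origin at the centre of its underside. Not part of the job.
- disinfectant: Amber bottle, 66 mm in diameter, 170 mm high; origin at the centre of its underside. Not part of the job.

How it is judged (in metres and radians):
On the way, in this order (a step that is already met when the one before it is completed fails the run):
1. the cover is off the rack, lying flat on the table, released (height (world z) of cover below 0.006 m and angle between cover's own z axis and vertical below 0.06 rad and linear speed of cover below 0.02 m/s and contact force between cover and the fingers below 0.1 N), for 0.2 s.
2. the zero button is pressed down while no weight is on the post (value of joint zero above 0.004 m and horizontal distance between each of weight1, weight2, weight3, weight4 and post_foot above 0.03 m), for 0.05 s.
3. every weight present is on the scale's post, fully home, largest lowest, released (horizontal distance between each of weight1, weight2, weight3, weight4 and post_foot below 0.005 m and z of weight1 in the frame of post_foot between 0.004 and 0.011 m and angle between the z axis of each of weight1, weight2, weight3, weight4 and the z axis of scale, either way round below 0.08 rad and contact force between each of weight1, weight2, weight3, weight4 and the fingers below 0.1 N and linear speed of each of weight1, weight2, weight3, weight4 below 0.02 m/s and z of weight2 in the frame of post_foot between 0.004 and 0.025 m and z of weight3 in the frame of post_foot between 0.004 and 0.039 m and z of weight4 in the frame of post_foot between 0.004 and 0.053 m and ((angle between weight1's own z axis and vertical below 1.5 rad and z of weight2 in the frame of weight1 above 0.01 m) or (not (angle between weight1's own z axis and vertical below 1.5 rad) and z of weight2 in the frame of weight1 below -0.01 m)) and ((angle between weight1's own z axis and vertical below 1.5 rad and z of weight3 in the frame of weight1 above 0.01 m) or (not (angle between weight1's own z axis and vertical below 1.5 rad) and z of weight3 in the frame of weight1 below -0.01 m)) and ((angle between weight2's own z axis and vertical below 1.5 rad and z of weight3 in the frame of weight2 above 0.01 m) or (not (angle between weight2's own z axis and vertical below 1.5 rad) and z of weight3 in the frame of weight2 below -0.01 m)) and ((angle between weight1's own z axis and vertical below 1.5 rad and z of weight4 in the frame of weight1 above 0.01 m) or (not (angle between weight1's own z axis and vertical below 1.5 rad) and z of weight4 in the frame of weight1 below -0.01 m)) and ((angle between weight2's own z axis and vertical below 1.5 rad and z of weight4 in the frame of weight2 above 0.01 m) or (not (angle between weight2's own z axis and vertical below 1.5 rad) and z of weight4 in the frame of weight2 below -0.01 m)) and ((angle between weight3's own z axis and vertical below 1.5 rad and z of weight4 in the frame of weight3 above 0.01 m) or (not (angle between weight3's own z axis and vertical below 1.5 rad) and z of weight4 in the frame of weight3 below -0.01 m))), for 0.2 s.
At the end, for the whole second after the job is handed in: All present weights on the post, centred within 5 mm, seated within 4 mm, square within 0.08 rad, every smaller one above every larger; cover on both pins, height within 3 mm, centre within 5 mm, in line within 0.035 rad, level within 0.03 rad; all released and at rest (all of step 3 and horizontal distance between cover and rack_seat below 0.005 m and z of cover in the frame of rack_seat between -0.003 and 0.003 m and angle between the y axis of cover and the y axis of rack, either way round below 0.035 rad and angle between cover's own z axis and vertical below 0.03 rad and linear speed of cover below 0.02 m/s and contact force between cover and the fingers below 0.1 N); the robot touches nothing.
It fails at once if a bystander (jar, tape roll, carton, bowl, bottle) is moved more than 40 mm (distance of any of white_jar, tape_roll, carton, steel_bowl, disinfectant from where it was at the start of the episode above 0.04 m).
Of weight1, weight2, weight3, weight4 only 3 to 4 are there at a start; the rules pass over those that are not, and their reading is None.
At some moment in a run one of cover, weight1, weight2, weight3, weight4 may be knocked a few centimetres aside while the robot is not near it.
Once in a run the grip may slacken for a moment while it holds something.
It also fails if it takes over 208 s, if anything falls off the work surface, if the arm or the gripper's body presses on something with over 40 N, if the wrist force passes 120 N, or if a joint passes its speed limit or range.

ROBOT

A 6-joint arm with a two-finger parallel gripper is mounted at the origin on the work surface. World frame = base frame: x ahead of the robot, y to its left, z up, the work surface at z = 0. Lengths are in m, angles in degrees, forces in N, time in s.
With the tool pointing down it reaches from about 0.4 to 0.825 m from the base axis. Payload 7 kg.
Tool frame: the origin (TCP) lies at the centre of the arm's flange, where the gripper is bolted on; the fingertips stand 178 mm ahead of it and the grasp point (between the pads) lies ahead of it (ctrl.grip_depth is the z of the grasp point in the tool frame, in m); z points along the fingers, x is the direction in which the jaws open and shut, and the axes are right-handed (so a half turn about z gives the same grasp; the last joint's range is limited). The gripper opens to 88 mm and grips with 3 to 60 N. Pads are 19 mm wide; open, the fingers measure 130 mm over their backs; the gripper's body (78 mm by 193 mm) begins 47 mm behind the grasp point.
Start: joints at [-50.758, 20.546, 0.682, 0, -70.136, -16.507], TCP at [0.261, -0.623, 0.405] pointing down, gripper open.
Joint ranges: [-176.03, 176.03], [-82.01, 121.73], [-58.28, 71.71], [-173.87, 95.51], [-174.79, -0.11], [-173.66, 173.66]. Speed limits (degrees/s): [136.94, 136.94, 172.46, 180, 180, 180].

INTERFACE

Orientations are given as [roll, pitch, yaw] about the fixed x, y, z axes, in that order (R = Rz(yaw) Ry(pitch) Rx(roll)).
In Python, from plant import ctrl gives the robot as it stands.
- The arm moves only by the tool carry_out, never from a script. Its arguments are lists of equal length, an entry for each row: "linear": the shift along the tool's x, y, z in cm, a list of three; "twist": the turn about the tool's z in degrees. In form: {"linear": [[tx, ty, tz], ...], "twist": [twist, ...]}. A call has 1 to 12 rows; each row is the pose to reach, as a shift and turn from the pose measured when the call began, along the tool's axes at that moment; what a row does not reach only later rows make up. A row lasts 1/12 s, in which the tool goes at most 41.7 mm and 7.16 degrees, less where a joint would pass 70% of its speed; a pose out of reach is approached as far as the arm can. A call with a gripper value outside its range is refused whole. "fingers" is the gripper's target within -1 to 1 (fully open at 1, half-way at 0, shut at -1), set as the call begins (left out, the last holds). The fingers move at their own pace and stop on an object; the grip force is fixed at half the most. Time passes only in rows, so rows that repeat a pose let the fingers close. It gives the time, the measured TCP pose, the force and the opening at its end, in the units of the state.
- ctrl.get_obs(): the state, without advancing time (a new reading comes with each control period).
- ctrl.snapshot(name): name is "scene" or "top"; returns the picture (400x640x3 uint8, blue, green, red); there is no depth.
- ctrl.camera_params(name): a dict with "fovy" (degrees; the focal length in pixels is half the picture's height over the tangent of half this angle, whatever the lens; pixels are square), "cx", "cy" (the principal point, pixels), "eye" and "rotation" of the camera in the world. Camera axes: x right, y down, z forward; pixel columns grow to the right and rows downward; lengths in m; the calibration is good to about 2 mm. A picture is of the moment at which its call begins. camera_params takes no time and is no camera call.
- ctrl.close_job(): hands the job in, once; it reports no verdict.
The state is a dict: "clock": time; "joint_pos": joint angles; "qvel": joint speeds; "tau": joint torques, N m; "tool_pos": TCP position; "orientation": TCP orientation; "force": force on the tool from outside, world axes, zero at the start; "moment": the same for the moment, N m; "opening": finger opening in m.
Only numpy, scipy, OpenCV 4.12 (cv2) and the standard library are available. Lean on these libraries where they do the work, as an engineer would, in place of code of your own. Each camera call takes 0.05 s, during which the arm holds its last target.

## Working session

There is one attempt and no reset: what is moved stays moved. The work goes in short steps, Python scripts to look and compute and a tool call to move; the robot and the scene stay as the last step left them, time stands still between calls to the robot, and variables do not carry over. Pictures are saved under pics/ and viewed, and the job is handed in when it is done.

Besides the shell and the picture viewer there is one more tool, called after "Request:" by a JSON object that holds its "name" and its "arguments", one argument or row to a line. carry_out: Moves the arm, as the interface text tells. Its arguments: {"type":"object","properties":{"linear":{"type":"array","items":{"type":"array","items":{"type":"number"}}},"twist":{"type":"array","items":{"type":"number"}},"fingers":{"type":"number"}},"required":["linear","twist"]}

```bash
ls; mkdir -p pics; python3 - <<'E'
from plant import ctrl
import cv2
print(ctrl.get_obs()); print(ctrl.grip_depth)
for n in("scene","top"):
    print(n,ctrl.camera_params(n)); cv2.imwrite(f"pics/{n}0.png",ctrl.snapshot(n))
E
```

```text
pics
{'clock': 0.0, 'joint_pos': array([-5.07603597e+01,  2.05893091e+01,  6.35633081e-01, -2.05713927e-02,
       -7.01367692e+01, -1.65089031e+01]), 'qvel': array([-0.08777207, -0.02432917, -0.03959298,  0.08222761, -0.02427657,
       -0.10598785]), 'tau': array([-8.38932792e-04, -5.82712269e+01,  2.93046820e+01,  6.99698254e+00,
        6.74390380e-03, -1.74622232e-04]), 'tool_pos': array([ 0.26076736, -0.62238416,  0.40375917]), 'orientation': array([-1.79992838e+02, -9.22125812e-02,  1.12723726e+02]), 'force': array([-0.21330118,  0.5679726 , -0.1816552 ]), 'moment': array([0.03205315, 0.05364902, 0.01132523]), 'opening': 0.08742121906238541}
0.1593
scene {'fovy': 42.77770463825319, 'cx': 316.3663159733146, 'cy': 198.02948191576698, 'eye': array([ 1.65216401, -0.27733809,  1.08812525]), 'rotation': array([-133.85174813,   -0.29741707,   76.55023958])}
top {'fovy': 44.04645012195422, 'cx': 317.2841476932292, 'cy': 205.32789041777332, 'eye': array([0.5160762 , 0.00875385, 1.64246922]), 'rotation': array([-176.06558806,   -0.96838514,  -88.76396478])}
```

View pics/scene0.png

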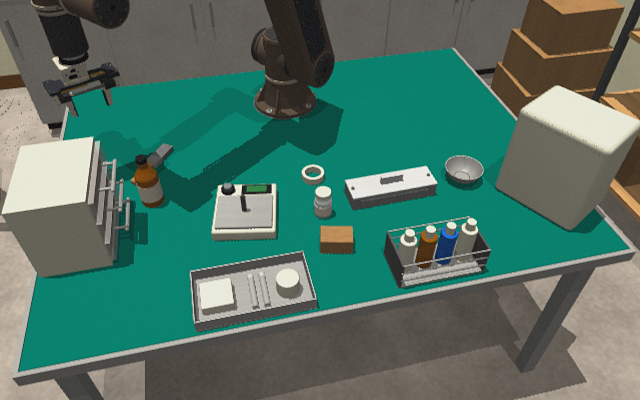

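View pics/top0.png

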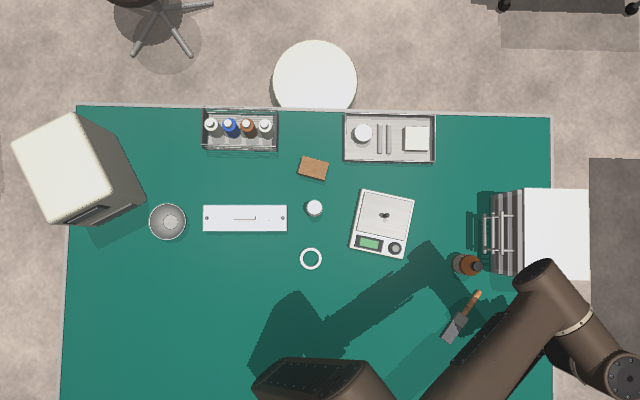

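```bash
cat > h.py <<'E'
import numpy as np, cv2
from scipy.spatial.transform import Rotation as R
from plant import ctrl
def cam(n):
    p=ctrl.camera_params(n); f=200/np.tan(np.radians(p['fovy']/2))
    return np.array(p['eye']),R.from_euler('xyz',p['rotation'],degrees=True).as_matrix(),f,p['cx'],p['cy']
def px(n,P):
    e,r,f,cx,cy=cam(n); c=(np.atleast_2d(P)-e)@r
    return np.c_[cx+f*c[:,0]/c[:,2],cy+f*c[:,1]/c[:,2]]
def ray(n,uv):
    e,r,f,cx,cy=cam(n); uv=np.atleast_2d(uv)
    d=np.c_[(uv[:,0]-cx)/f,(uv[:,1]-cy)/f,np.ones(len(uv))]@r.T
    return e,d
def onz(n,uv,z):
    e,d=ray(n,uv); return e+d*((z-e[2])/d[:,2])[:,None]
def two(uv1,uv2): # scene, top
    A=[];b=[]
    for n,uv in(("scene",uv1),("top",uv2)):
        e,d=ray(n,uv); d=d[0]/np.linalg.norm(d[0]); M=np.eye(3)-np.outer(d,d); A.append(M); b.append(M@e)
    A=np.vstack(A);b=np.hstack(b); X=np.linalg.lstsq(A,b,rcond=None)[0]
    return X,np.linalg.norm(A@X-b)
def crop(img,x0,y0,x1,y1,s,name):
    cv2.imwrite(name,cv2.resize(img[y0:y1,x0:x1],None,fx=s,fy=s,interpolation=cv2.INTER_NEAREST))
E
python3 - <<'E'
from h import *
t=cv2.imread('pics/top0.png'); s=cv2.imread('pics/scene0.png')
crop(t,195,150,425,270,3,'pics/tc.png'); crop(s,200,150,450,260,3,'pics/sc.png')
E
```

```text
(no output)
```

View pics/tc.png

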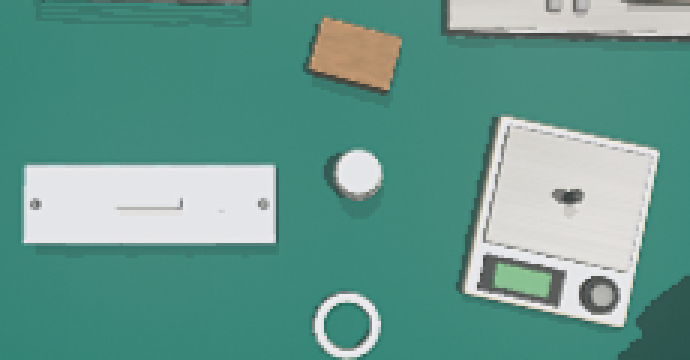

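View pics/sc.png

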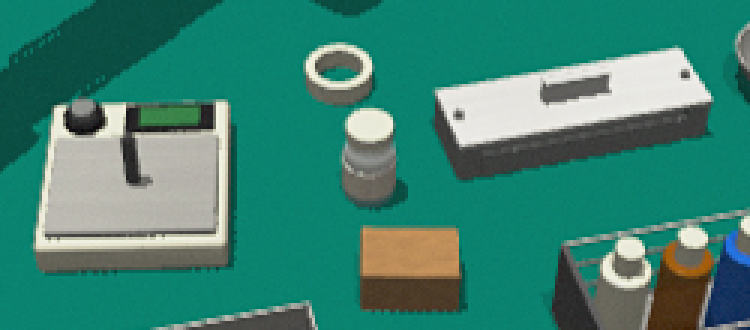

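```bash
cat >> h.py <<'E'
def rect(img,x0,y0,x1,y1,lo=185,satmax=60):
    h=cv2.cvtColor(img,cv2.COLOR_BGR2HSV); m=np.zeros(img.shape[:2],np.uint8)
    m[y0:y1,x0:x1]=((h[...,2]>lo)&(h[...,1]<satmax))[y0:y1,x0:x1]*255
    c=max(cv2.findContours(m,cv2.RETR_EXTERNAL,cv2.CHAIN_APPROX_NONE)[0],key=cv2.contourArea)
    return c,m
E
python3 - <<'E'
from h import *
t=cv2.imread('pics/top0.png'); s=cv2.imread('pics/scene0.png')
for nm,b,z in(("cover",(195,195,295,240),.049),("scale",(340,180,420,265),.036)):
    c,m=rect(t,*b)
    P=onz("top",c[:,0].astype(float),z)
    r=cv2.minAreaRect((P[:,:2]*1000).astype(np.float32)); print(nm,r, cv2.boxPoints(r).tolist())
# hole pixels, darkness centroid in cover
g=cv2.cvtColor(t,cv2.COLOR_BGR2GRAY).astype(float)
for (x,y) in((207,218),(283,218)):
    w=np.clip(215-g[y-5:y+6,x-4:x+5],0,None); w[w<15]=0
    yy,xx=np.mgrid[y-5:y+6,x-4:x+5]; u=np.array([(w*xx).sum(),(w*yy).sum()])/w.sum(); print(u,onz("top",u,.049))
print(t[150+62:150+72,195+185:195+197].max(2))
crop(t,375,205,400,225,24,'pics/post.png'); crop(s,215,175,270,225,12,'pics/spost.png')
E
```

```text
cover ((581.68310546875, 217.50909423828125), (80.60262298583984, 267.0866394042969), 1.3032617568969727) [[538.3548583984375, 350.10125732421875], [544.4295654296875, 83.08369445800781], [625.0113525390625, 84.91693115234375], [618.9366455078125, 351.93450927734375]]
scale ((573.1319580078125, -227.63204956054688), (176.805419921875, 196.60423278808594), 78.92665100097656) [[459.680908203125, -295.5084533691406], [652.624755859375, -333.26934814453125], [686.5830078125, -159.75564575195312], [493.63916015625, -121.9947509765625]]
[206.42298578 217.62085308] [[0.57855845 0.33950825 0.049     ]]
[285.51691023 217.89185804] [[0.58335009 0.08564781 0.049     ]]
[[215 217 219 221 226 221 220 216 219 224 223 224]
 [116 119 120 144 207 124 120 101 155 224 225 221]
 [122 125 118  81  63  66  81  99  98 158 225 223]
 [122 122 100  65  69  74  94 115 113 168 226 222]
 [140 118  90  64  67  67  75  91 116 203 224 221]
 [218 146 142 100  89  92 118 160 174 226 222 220]
 [224 228 228 202 172 180 215 231 227 224 222 221]
 [223 223 220 200 204 204 209 224 224 222 222 223]
 [222 223 221 204 206 204 202 211 222 223 224 224]
 [223 222 220 205 203 203 214 226 226 225 224 224]]
```

View pics/post.png

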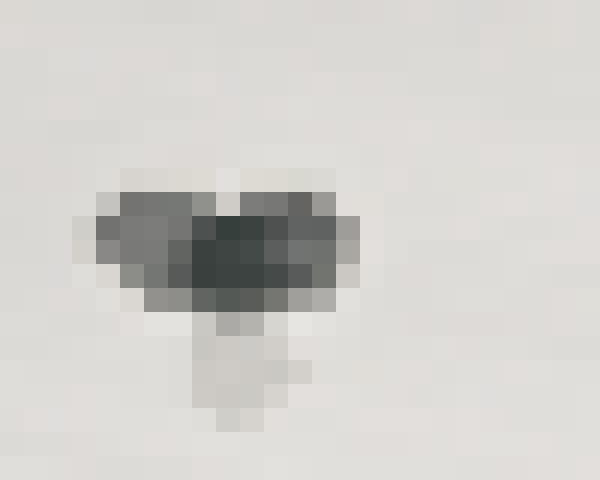

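View pics/spost.png

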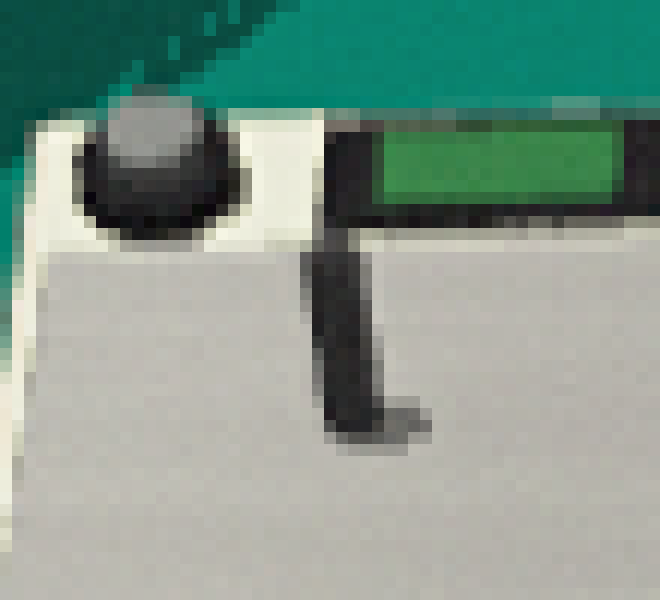

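```bash
python3 - <<'E'
from h import *
f=[.5977,-.2324]
for n in("top","scene"): print(n,px(n,[[*f,.046],[*f,.108]]).round(1))
# post: top view columns dark; tip triangulation
print(onz("top",[[384.6,215.0],[384.5,215.5]],.108))
print(onz("scene",[[244.5,211]],.046), onz("scene",[242.6,194.5],.108))
t=cv2.imread('pics/top0.png')
crop(t,195,200,300,236,7,'pics/cov.png')
# rib, button
print(px("scene",[[.5817,.2175,.082],[.5817,.2175,.049]]), px("top",[[.5817,.2175,.082],[.5817,.2175,.049]]))
E
```

```text
top [[383.9 215.7]
 [386.9 214.7]]
scene [[244.4 209.5]
 [242.3 193.8]]
[[ 0.59674298 -0.22516392  0.108     ]
 [ 0.59517745 -0.22487087  0.108     ]]
[[ 0.60376554 -0.23290632  0.046     ]] [[ 0.6005339 -0.2320436  0.108    ]]
[[392.0652402  173.15912861]
 [390.89567459 181.34191329]] [[243.13630486 217.02932049]
 [244.49725489 217.49085372]]
```

View pics/cov.png

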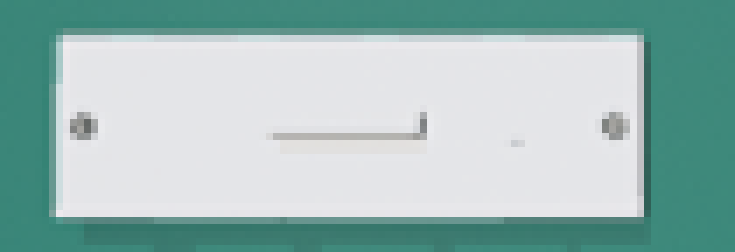

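```bash
cat >> h.py <<'E'
def mv(*targets):
    o=ctrl.get_obs(); Rm=R.from_euler('xyz',o['orientation'],degrees=True).as_matrix()
    print('t',round(o['clock'],2),'pos',o['tool_pos'].round(4),'ori',o['orientation'].round(2),'F',o['force'].round(1),'open',round(o['opening'],4),'j',o['joint_pos'].round(1))
    for x,y,z,yaw in targets:
        d=Rm.T@(np.array([x,y,z])-o['tool_pos'])*100
        tw=-(yaw-o['orientation'][2]+180)%360-180
        tw=-((yaw-o['orientation'][2]+180)%360-180)
        print(d.round(2),round(tw,2))
E
python3 - <<'E'
from h import *
mv((.5815,.2175,.404,-178.7),(.40,-.25,.404,0),(.5815,.2175,.30,-178.7))
E
```

```text
t 0.1 pos [ 0.2608 -0.6224  0.4038] ori [-1.7999e+02 -9.0000e-02  1.1273e+02] F [-0.5 -0.3 -0.1] open 0.0876 j [-50.8  20.6   0.6  -0.  -70.1 -16.5]
[65.07 62.03  0.07] -68.57
[2.897e+01 2.723e+01 2.000e-02] 112.73
[65.06 62.03 10.47] -68.57
```

Request:
{"name": "carry_out", "arguments": {
  "linear": [
    [65.07, 62.03, 0],
    [65.07, 62.03, 0],
    [65.07, 62.03, 0],
    [65.07, 62.03, 0],
    [65.07, 62.03, 0],
    [65.07, 62.03, 0],
    [65.07, 62.03, 0],
    [65.07, 62.03, 0],
    [65.07, 62.03, 0],
    [65.07, 62.03, 0],
    [65.07, 62.03, 0],
    [65.07, 62.03, 0]
  ],
  "twist": [-68.6, -68.6, -68.6, -68.6, -68.6, -68.6, -68.6, -68.6, -68.6, -68.6, -68.6, -68.6],
  "fingers": 1
}}

```text
clock: 1.1
tool_pos: [0.4391, -0.1534, 0.4048]
orientation: [179.9, -0.0, -178.6]
force: [1.2, -0.5, -0.4]
opening: 0.0882
```

```bash
python3 - <<'E'
from h import *
mv((.5815,.2175,.32,-178.7))
E
```

```text
t 1.1 pos [ 0.4391 -0.1534  0.4048] ori [ 1.7991e+02 -2.0000e-02 -1.7864e+02] F [ 1.2 -0.5 -0.4] open 0.0882 j [  5.1   0.3 -24.6  -0.1 -65.1  -3.7]
[-15.12  36.73   8.53] 0.06
```

Request:
{"name": "carry_out", "arguments": {
  "linear": [
    [-15.12, 36.73, 0],
    [-15.12, 36.73, 0],
    [-15.12, 36.73, 0],
    [-15.12, 36.73, 0],
    [-15.12, 36.73, 0],
    [-15.12, 36.73, 0],
    [-15.12, 36.73, 2],
    [-15.12, 36.73, 5],
    [-15.12, 36.73, 8.5],
    [-15.12, 36.73, 8.5],
    [-15.12, 36.73, 8.5],
    [-15.12, 36.73, 8.5]
  ],
  "twist": [0, 0, 0, 0, 0, 0, 0, 0, 0, 0, 0, 0]
}}

```text
clock: 2.1
tool_pos: [0.5812, 0.2192, 0.3162]
orientation: [-179.9, -0.3, -178.5]
force: [-0.5, -0.9, -0.6]
opening: 0.0875
```

```bash
python3 - <<'E'
from h import *
cv2.imwrite('pics/s1.png',ctrl.snapshot('scene'));cv2.imwrite('pics/t1.png',ctrl.snapshot('top'))
crop(cv2.imread('pics/s1.png'),320,60,470,220,5,'pics/s1c.png')
mv((.5815,.2175,.231,-178.7))
E
```

```text
t 2.2 pos [0.5814 0.2175 0.3198] ori [ 1.7998e+02 -9.0000e-02 -1.7861e+02] F [-0.2  0.4  0. ] open 0.0878 j [ 38.5  19.3 -12.9  -0.1 -57.9 -37. ]
[-0.02  0.    8.88] 0.09
```

View pics/s1c.png

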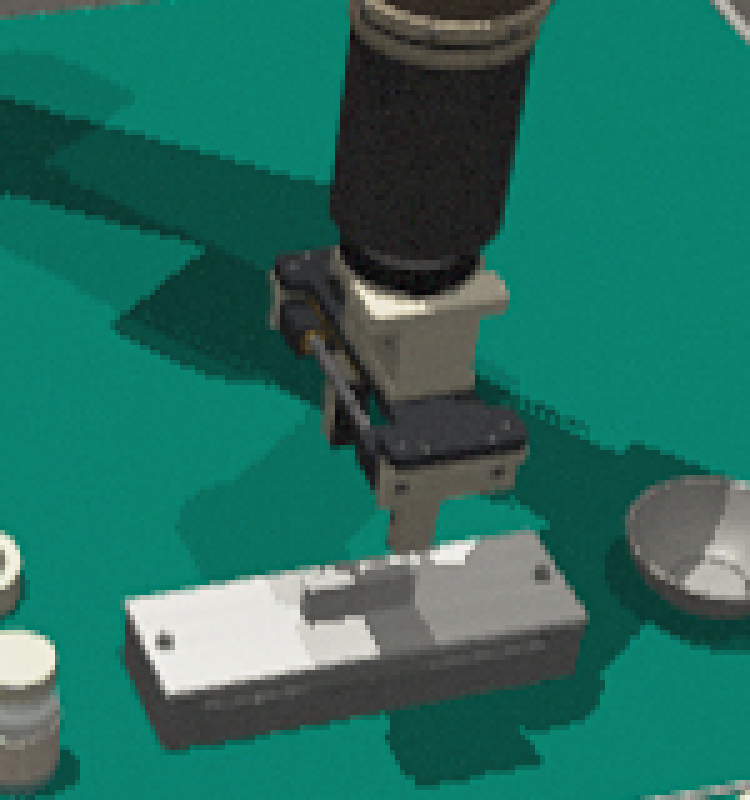

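View pics/t1.png

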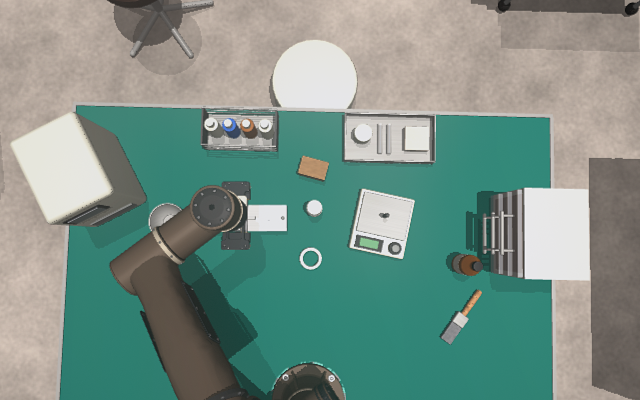

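Request:
{"name": "carry_out", "arguments": {
  "linear": [
    [0, 0, 3],
    [0, 0, 6],
    [0, 0, 8],
    [0, 0, 8.9],
    [0, 0, 8.9],
    [0, 0, 8.9],
    [0, 0, 8.9]
  ],
  "twist": [0, 0, 0, 0, 0, 0, 0]
}}

```text
clock: 2.78
tool_pos: [0.582, 0.2175, 0.2331]
orientation: [179.9, 0.1, -178.6]
force: [0.2, -0.0, 1.0]
opening: 0.0875
```

Request:
{"name": "carry_out", "arguments": {
  "linear": [
    [0, 0, 0],
    [0, 0, 0],
    [0, 0, 0],
    [0, 0, 0],
    [0, 0, 0],
    [0, 0, 0],
    [0, 0, 0],
    [0, 0, 0],
    [0, 0, 0],
    [0, 0, 0],
    [0, 0, 0],
    [0, 0, 0]
  ],
  "twist": [0, 0, 0, 0, 0, 0, 0, 0, 0, 0, 0, 0],
  "fingers": -1
}}

```text
clock: 3.78
tool_pos: [0.582, 0.2175, 0.233]
orientation: [179.9, 0.1, -178.6]
force: [0.1, -0.0, 0.2]
opening: 0.0137
```

Request:
{"name": "carry_out", "arguments": {
  "linear": [
    [0, 0, 0],
    [0, 0, 0],
    [0, 0, 0],
    [0, 0, 0]
  ],
  "twist": [0, 0, 0, 0]
}}

```text
clock: 4.12
tool_pos: [0.5821, 0.2175, 0.233]
orientation: [179.9, 0.1, -178.6]
force: [1.3, 0.2, 0.8]
opening: 0.0119
```

Request:
{"name": "carry_out", "arguments": {
  "linear": [
    [0, 0, -0.5],
    [0, 0, -1.5],
    [0, 0, -3],
    [0, 0, -4.5],
    [0, 0, -6],
    [0, 0, -7],
    [0, 0, -7],
    [0, 0, -7]
  ],
  "twist": [0, 0, 0, 0, 0, 0, 0, 0]
}}

```text
clock: 4.78
tool_pos: [0.5819, 0.2174, 0.3036]
orientation: [179.8, 0.1, -178.6]
force: [-0.8, -0.9, -4.1]
opening: 0.0118
```

```bash
python3 - <<'E'
from h import *
mv((.445,.25,.303,-178.6),(.445,.25,.191,-178.6))
cv2.imwrite('pics/s2.png',ctrl.snapshot('scene'));crop(cv2.imread('pics/s2.png'),300,60,500,220,4,'pics/s2c.png')
t=ctrl.snapshot('top');cv2.imwrite('pics/t2.png',t);crop(t,130,150,340,300,3,'pics/t2c.png')
E
```

```text
t 4.78 pos [0.5819 0.2174 0.3036] ori [ 1.7984e+02  1.2000e-01 -1.7862e+02] F [-0.8 -0.9 -4.1] open 0.0118 j [ 38.5  20.1 -14.   -0.1 -55.7 -37. ]
[13.6   3.59  0.04] -0.02
[13.63  3.56 11.24] -0.02
```

View pics/s2c.png

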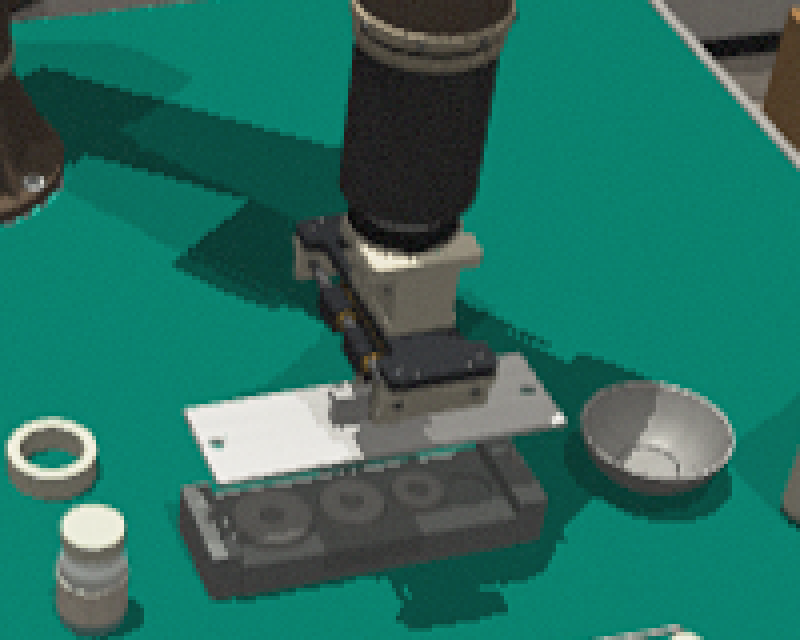

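View pics/t2c.png

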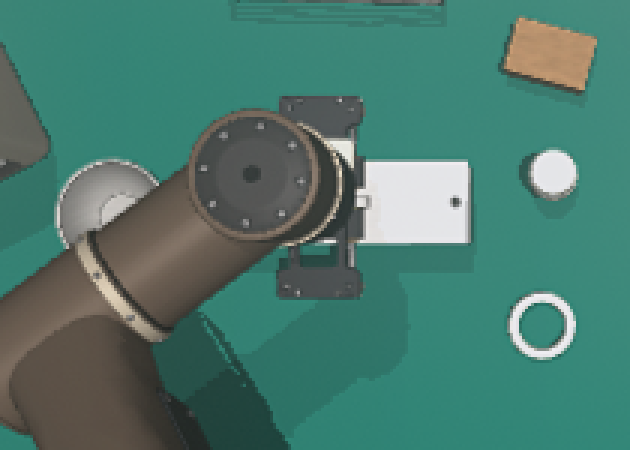

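Request:
{"name": "carry_out", "arguments": {
  "linear": [
    [2, 0.6, 0],
    [5, 1.4, 0],
    [8, 2.1, 0],
    [11, 2.9, 0],
    [13.6, 3.6, 1],
    [13.6, 3.6, 4],
    [13.6, 3.6, 7],
    [13.6, 3.6, 9.5],
    [13.6, 3.6, 10.8],
    [13.6, 3.6, 11.1],
    [13.6, 3.6, 11.3],
    [13.6, 3.6, 11.4]
  ],
  "twist": [0, 0, 0, 0, 0, 0, 0, 0, 0, 0, 0, 0]
}}

```text
clock: 5.88
tool_pos: [0.4433, 0.2489, 0.1888]
orientation: [-179.8, -0.2, -178.6]
force: [-18.6, -4.6, 37.3]
opening: 0.0119
```

Request:
{"name": "carry_out", "arguments": {
  "linear": [
    [0, 0, 0],
    [0, 0, 0],
    [0, 0, 0]
  ],
  "twist": [0, 0, 0]
}}

```text
clock: 6.13
tool_pos: [0.4431, 0.2488, 0.1889]
orientation: [-179.8, -0.3, -178.6]
force: [-4.9, -0.4, 6.8]
opening: 0.0116
```

Request:
{"name": "carry_out", "arguments": {
  "linear": [
    [0, 0, 0],
    [0, 0, 0],
    [0, 0, 0],
    [0, 0, 0],
    [0, 0, 0],
    [0, 0, 0],
    [0, 0, -0.5],
    [0, 0, -2],
    [0, 0, -5],
    [0, 0, -9],
    [0, 0, -13],
    [0, 0, -15]
  ],
  "twist": [0, 0, 0, 0, 0, 0, 0, 0, 0, 0, 0, 0],
  "fingers": 0.3
}}

```text
clock: 7.13
tool_pos: [0.4444, 0.2496, 0.3441]
orientation: [180.0, 0.0, -178.6]
force: [0.6, 0.7, -0.3]
opening: 0.0568
```

```bash
python3 - <<'E'
from h import *
mv((.5,0,.34,-178.6))
cv2.imwrite('pics/s3.png',ctrl.snapshot('scene'))
t=ctrl.snapshot('top');cv2.imwrite('pics/t3.png',t);crop(t,130,150,430,310,2.6,'pics/t3c.png')
s=cv2.imread('pics/s3.png')
crop(s,200,70,520,220,2.4,'pics/s3c.png')
E
```

```text
t 7.13 pos [0.4444 0.2496 0.3441] ori [ 1.7999e+02  1.0000e-02 -1.7856e+02] F [ 0.6  0.7 -0.3] open 0.0568 j [ 51.4   7.9 -24.9  -0.  -57.2 -50. ]
[ -4.93 -25.1    0.41] 0.04
```

View pics/s3c.png

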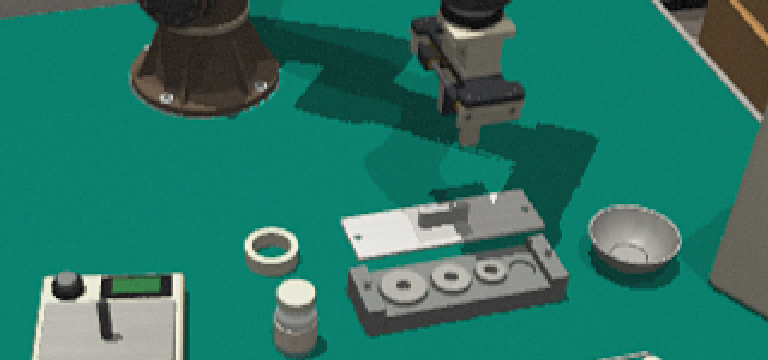

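View pics/t3c.png

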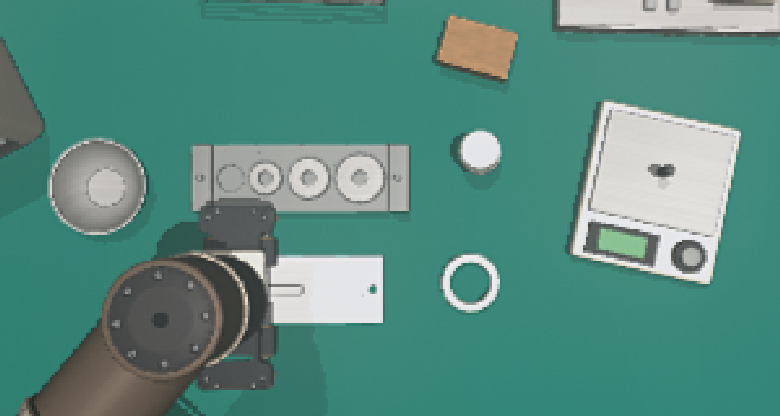

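```bash
python3 - <<'E'
from h import *
t=cv2.imread('pics/t3.png');s=cv2.imread('pics/s3.png')
crop(t,380,235,410,265,20,'pics/bt.png');crop(s,215,175,245,200,20,'pics/bs.png')
E
```

```text
(no output)
```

View pics/bt.png

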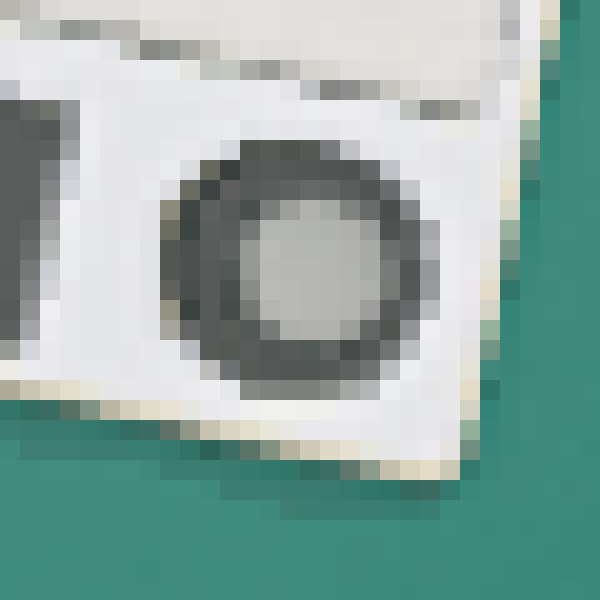

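View pics/bs.png

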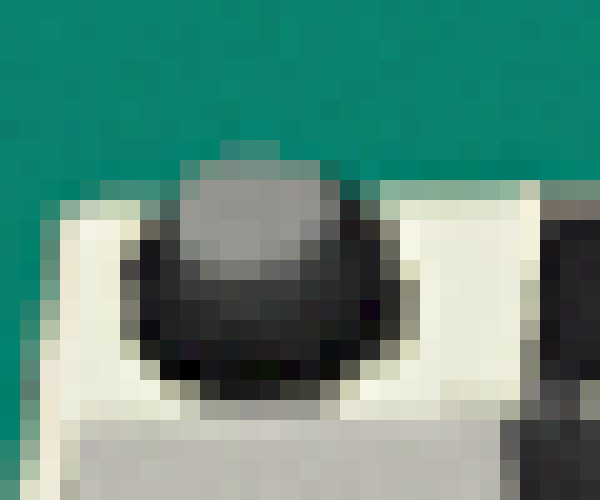

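```bash
python3 - <<'E'
from h import *
X,e=two([227.25,185.1],[395.1,248.0]);print(X,e)
c=np.array([.5731,-.2276]);a=np.radians(-11.07);print((np.array([[np.cos(a),np.sin(a)],[-np.sin(a),np.cos(a)]])@(X[:2]-c)))
mv((X[0],X[1],.344,169),(X[0],X[1],.344,-11-180),(.45,0,.344,-178.6))
E
```

```text
[ 0.49425435 -0.26850966  0.05646429] 0.0006601885925752735
[-0.06952361 -0.05528747]
t 7.23 pos [0.4446 0.25   0.3439] ori [ 1.7985e+02  1.0000e-01 -1.7857e+02] F [-0.   0.2 -0.7] open 0.057 j [ 51.4   7.9 -24.9  -0.  -57.1 -50. ]
[ -3.67 -51.96  -0.14] 12.43
[ -3.67 -51.96  -0.14] 12.43
[  0.08 -25.01  -0.08] 0.03
```

Request:
{"name": "carry_out", "arguments": {
  "linear": [
    [-3.67, -51.96, 0],
    [-3.67, -51.96, 0],
    [-3.67, -51.96, 0],
    [-3.67, -51.96, 0],
    [-3.67, -51.96, 0],
    [-3.67, -51.96, 0],
    [-3.67, -51.96, 0],
    [-3.67, -51.96, 0],
    [-3.67, -51.96, 0],
    [-3.67, -51.96, 0],
    [-3.67, -51.96, 0],
    [-3.67, -51.96, 0]
  ],
  "twist": [0, 0, 0, 0, 0, 0, 0, 0, 0, 0, 0, 0],
  "fingers": -1
}}

```text
clock: 8.23
tool_pos: [0.4918, -0.2505, 0.3423]
orientation: [179.8, 0.1, -178.6]
force: [0.6, 1.4, -0.1]
opening: 0.0005
```

```bash
python3 - <<'E'
from h import *
mv((.4943,-.2685,.344,-178.6))
E
```

```text
t 8.23 pos [ 0.4918 -0.2505  0.3423] ori [ 1.7984e+02  8.0000e-02 -1.7857e+02] F [ 0.6  1.4 -0.1] open 0.0005 j [ -6.7  11.9 -20.   -0.2 -58.1   8.3]
[-0.21 -1.81 -0.18] 0.03
```

Request:
{"name": "carry_out", "arguments": {
  "linear": [
    [-0.2, -1.8, 0],
    [-0.2, -1.8, 0],
    [-0.2, -1.8, 0],
    [-0.2, -1.8, 3],
    [-0.2, -1.8, 6],
    [-0.2, -1.8, 8],
    [-0.2, -1.8, 9],
    [-0.2, -1.8, 9.8],
    [-0.2, -1.8, 9.8],
    [-0.2, -1.8, 9.8]
  ],
  "twist": [0, 0, 0, 0, 0, 0, 0, 0, 0, 0]
}}

```text
clock: 9.07
tool_pos: [0.4948, -0.2678, 0.2449]
orientation: [179.9, 0.1, -178.5]
force: [-0.6, -0.2, 0.3]
opening: 0.0004
```

```bash
python3 - <<'E'
from h import *
mv((.4943,-.2685,.2295,-178.6))
s=ctrl.snapshot('scene');crop(s,200,140,290,240,6,'pics/s4.png')
E
```

```text
t 9.07 pos [ 0.4948 -0.2678  0.2449] ori [ 1.7986e+02  1.1000e-01 -1.7852e+02] F [-0.6 -0.2  0.3] open 0.0004 j [ -8.6  19.  -25.   -0.2 -45.9  10.2]
[ 0.05 -0.07  1.54] 0.08
```

View pics/s4.png

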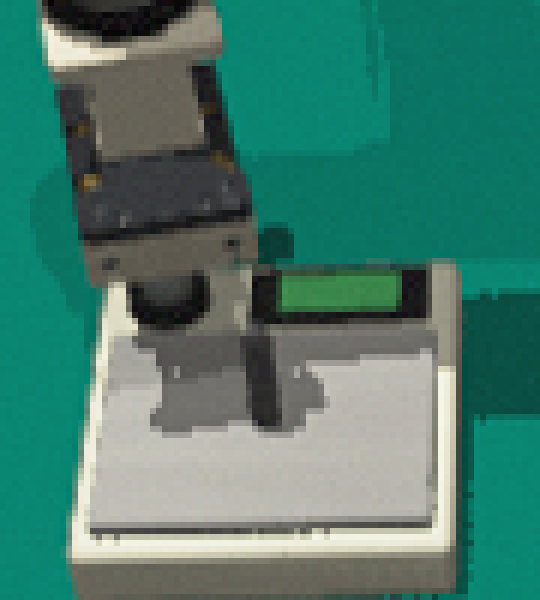

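Above the button. Press slowly.

Request:
{"name": "carry_out", "arguments": {
  "linear": [
    [0, 0, 0.6],
    [0, 0, 1.0],
    [0, 0, 1.2],
    [0, 0, 1.4],
    [0, 0, 1.5],
    [0, 0, 1.6]
  ],
  "twist": [0, 0, 0, 0, 0, 0]
}}

```text
clock: 9.62
tool_pos: [0.4955, -0.268, 0.2301]
orientation: [179.9, 0.2, -178.5]
force: [-1.2, 4.3, 16.8]
opening: 0.0005
```

Request:
{"name": "carry_out", "arguments": {
  "linear": [
    [0, 0, 0],
    [0, 0, 0],
    [0, 0, 0]
  ],
  "twist": [0, 0, 0]
}}

```text
clock: 9.87
tool_pos: [0.4955, -0.268, 0.2304]
orientation: [179.9, 0.2, -178.5]
force: [-1.5, 1.8, 6.1]
opening: 0.0004
```

```bash
python3 - <<'E'
from h import *
mv((.58,-.2,.344,-178.6))
s=ctrl.snapshot('scene');crop(s,200,140,290,240,6,'pics/s5.png')
E
```

```text
t 9.87 pos [ 0.4955 -0.268   0.2304] ori [ 179.91    0.24 -178.5 ] F [-1.5  1.8  6.1] open 0.0004 j [ -8.6  20.1 -25.8  -0.2 -43.9  10.2]
[ -8.68   6.59 -11.31] 0.1
```

View pics/s5.png

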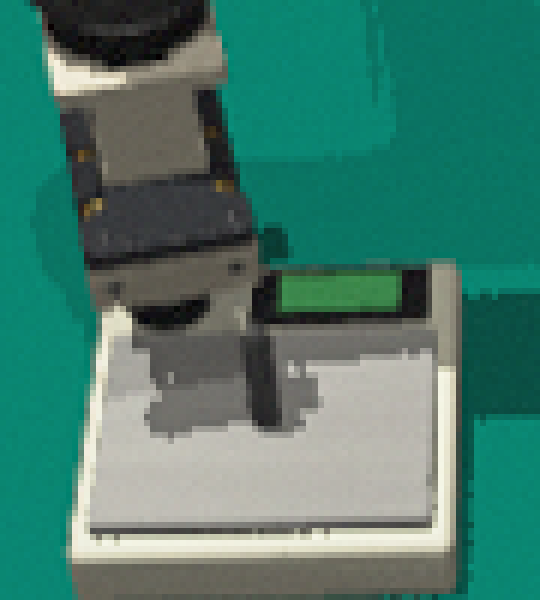

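Request:
{"name": "carry_out", "arguments": {
  "linear": [
    [0, 0, 0.1],
    [0, 0, 0.2],
    [0, 0, 0.3],
    [0, 0, 0.4],
    [0, 0, 0.4],
    [0, 0, 0.4]
  ],
  "twist": [0, 0, 0, 0, 0, 0]
}}

```text
clock: 10.42
tool_pos: [0.4954, -0.2679, 0.2297]
orientation: [180.0, 0.3, -178.4]
force: [-9.8, 9.2, 34.7]
opening: 0.0005
```

Request:
{"name": "carry_out", "arguments": {
  "linear": [
    [0, 0, -2],
    [0, 0, -6],
    [0, 0, -10],
    [-3, 1, -11.5],
    [-7, 2.6, -11.5],
    [-10.3, 3.5, -11.5],
    [-10.3, 3.5, -11.5],
    [-10.3, 3.5, -11.5],
    [-10.3, 3.5, -11.5]
  ],
  "twist": [0, 0, 0, 0, 0, 0, 0, 0, 0],
  "fingers": 0
}}

```text
clock: 11.17
tool_pos: [0.5965, -0.2301, 0.3442]
orientation: [179.9, 0.2, -178.4]
force: [-0.8, 0.4, -0.8]
opening: 0.0436
```

```bash
python3 - <<'E'
from h import *
mv((.598,-.232,.344,-178.6),(.598,-.232,.261,-178.6))
t=ctrl.snapshot('top');cv2.imwrite('pics/t6.png',t);crop(t,330,150,440,270,5,'pics/t6c.png')
s=ctrl.snapshot('scene');crop(s,200,130,290,240,6,'pics/s6.png')
E
```

```text
t 11.17 pos [ 0.5965 -0.2301  0.3442] ori [ 179.94    0.18 -178.43] F [-0.8  0.4 -0.8] open 0.0436 j [ -3.7  19.6  -8.9  -0.1 -61.3   5.3]
[-0.15 -0.19  0.02] 0.17
[-0.12 -0.2   8.32] 0.17
```

View pics/s6.png

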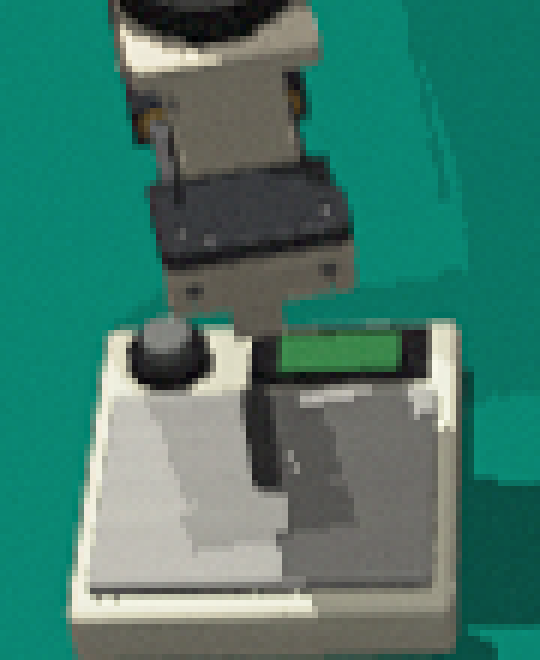

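View pics/t6c.png

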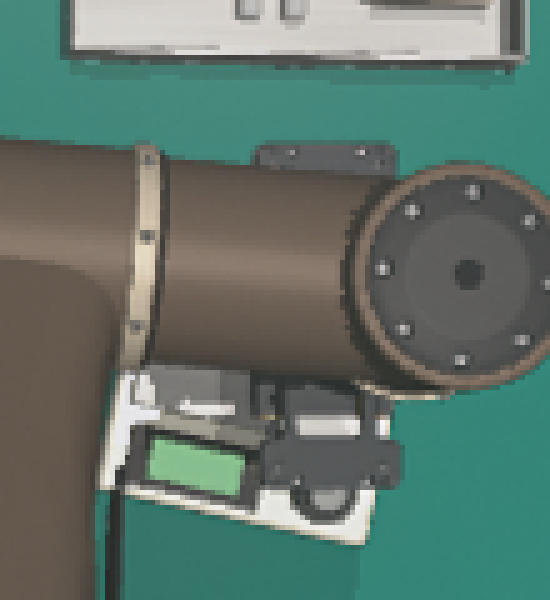

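Request:
{"name": "carry_out", "arguments": {
  "linear": [
    [-0.12, -0.2, 3],
    [-0.12, -0.2, 6],
    [-0.12, -0.2, 7.5],
    [-0.12, -0.2, 8.3],
    [-0.12, -0.2, 8.3],
    [-0.12, -0.2, 8.3]
  ],
  "twist": [0, 0, 0, 0, 0, 0]
}}

```text
clock: 11.77
tool_pos: [0.5975, -0.2328, 0.2625]
orientation: [180.0, 0.2, -178.5]
force: [0.7, 0.1, 1.1]
opening: 0.0437
```

Request:
{"name": "carry_out", "arguments": {
  "linear": [
    [0, 0, 0],
    [0, 0, 0],
    [0, 0, 0],
    [0, 0, 0],
    [0, 0, 0],
    [0, 0, 0],
    [0, 0, 0],
    [0, 0, 0]
  ],
  "twist": [0, 0, 0, 0, 0, 0, 0, 0],
  "fingers": -1
}}

```text
clock: 12.43
tool_pos: [0.5984, -0.2327, 0.2632]
orientation: [-180.0, 0.4, -178.4]
force: [4.5, -0.3, 0.3]
opening: 0.0128
```

Request:
{"name": "carry_out", "arguments": {
  "linear": [
    [0, 0, 0],
    [0, 0, 0],
    [0, 0, 0],
    [0, 0, 0],
    [0, 0, 0]
  ],
  "twist": [0, 0, 0, 0, 0]
}}

```text
clock: 12.85
tool_pos: [0.5985, -0.2327, 0.2632]
orientation: [-180.0, 0.4, -178.4]
force: [2.6, 0.3, -0.5]
opening: 0.013
```

```bash
python3 - <<'E'
from h import *
mv()
E
```

```text
t 12.85 pos [ 0.5985 -0.2327  0.2632] ori [-180.      0.41 -178.44] F [ 2.6  0.3 -0.5] open 0.013 j [ -3.9  24.1 -13.8  -0.  -51.7   5.5]
```

Request:
{"name": "carry_out", "arguments": {
  "linear": [
    [0, 0, 0],
    [0, 0, 0],
    [0, 0, 0],
    [0, 0, 0],
    [0, 0, 0],
    [0, 0, 0],
    [0, 0, 0],
    [0, 0, 0],
    [0, 0, 0],
    [0, 0, 0],
    [0, 0, 0],
    [0, 0, 0]
  ],
  "twist": [0, 0, 0, 7, 14, 21, 28, 35, 42, 49, 56, 63],
  "fingers": 0
}}

```text
clock: 13.85
tool_pos: [0.598, -0.2328, 0.2629]
orientation: [179.7, 0.1, 118.2]
force: [0.0, -0.3, 0.4]
opening: 0.0435
```

Request:
{"name": "carry_out", "arguments": {
  "linear": [
    [0, 0, 0],
    [0, 0, 0],
    [0, 0, 0],
    [0, 0, 0],
    [0, 0, 0],
    [0, 0, 0]
  ],
  "twist": [7, 14, 21, 27, 27, 27]
}}

```text
clock: 14.35
tool_pos: [0.5977, -0.2328, 0.2627]
orientation: [179.7, -0.0, 91.4]
force: [-0.2, 0.7, -0.1]
opening: 0.0439
```

Request:
{"name": "carry_out", "arguments": {
  "linear": [
    [0, 0, 0],
    [0, 0, 0],
    [0, 0, 0],
    [0, 0, 0],
    [0, 0, 0],
    [0, 0, 0],
    [0, 0, 0],
    [0, 0, 0],
    [0, 0, 0]
  ],
  "twist": [0, 0, 0, 0, 0, 0, 0, 0, 0],
  "fingers": -1
}}

```text
clock: 15.1
tool_pos: [0.5977, -0.2333, 0.2627]
orientation: [179.7, 0.0, 91.4]
force: [0.3, -5.5, -1.6]
opening: 0.0132
```

Request:
{"name": "carry_out", "arguments": {
  "linear": [
    [0, 0, 0],
    [0, 0, 0],
    [0, 0, 0],
    [0, 0, 0],
    [0, 0, 0]
  ],
  "twist": [0, 0, 0, 0, 0]
}}

```text
clock: 15.52
tool_pos: [0.5977, -0.2333, 0.2627]
orientation: [179.7, 0.0, 91.4]
force: [-0.1, -3.3, -1.1]
opening: 0.0128
```

```bash
python3 - <<'E'
from h import *
mv()
o=ctrl.get_obs();Rm=R.from_euler('xyz',o['orientation'],degrees=True).as_matrix();print(o['tool_pos']+Rm@[0,0,.165])
E
```

```text
t 15.52 pos [ 0.5977 -0.2333  0.2627] ori [1.7972e+02 2.0000e-02 9.1390e+01] F [-0.1 -3.3 -1.1] open 0.0128 j [ -3.9  24.1 -13.8  -0.  -51.8 -84.7]
[ 0.59846143 -0.2333065   0.09772004]
```

```bash
python3 - <<'E'
from h import *
t=cv2.imread('pics/t3.png')
crop(t,198,200,293,236,8,'pics/rk.png')
c=np.array([.5822,.2172]);a=np.radians(1.3)
for i,y in enumerate((-73.5,-9.5,44.5,88.5)):
    p=c+y/1000*np.array([-np.sin(a),np.cos(a)]);print(i+1,p.round(4),px("top",[*p,.038]).round(2), (px("top",[*p,.038])-[198,200]+.5)*8)
E
```

```text
1 [0.5839 0.1437] [[267.76 217.48]] [[562.07198046 143.8395556 ]]
2 [0.5824 0.2077] [[247.98 217.49]] [[403.80073977 143.8980901 ]]
3 [0.5812 0.2617] [[231.26 217.49]] [[270.09267932 143.94754024]]
4 [0.5802 0.3057] [[217.63 217.5 ]] [[161.03236899 143.98787473]]
```

View pics/rk.png

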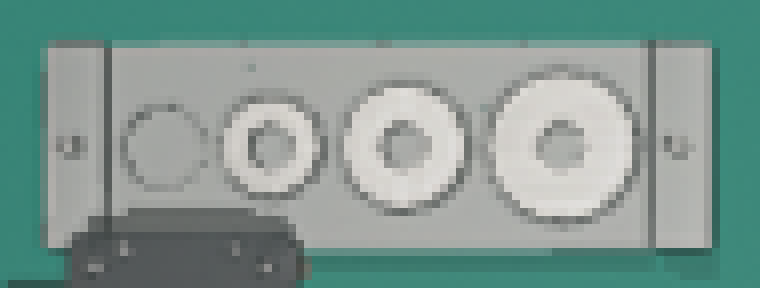

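Request:
{"name": "carry_out", "arguments": {
  "linear": [
    [0, 0, 0],
    [0, 0, 0],
    [0, 0, 0],
    [0, 0, -3],
    [0, 0, -6],
    [0, 0, -8.2],
    [0, 0, -8.2],
    [0, 0, -8.2]
  ],
  "twist": [0, 0, 0, 0, 0, 0, 0, 0],
  "fingers": 1
}}

```text
clock: 16.18
tool_pos: [0.5976, -0.233, 0.3465]
orientation: [179.5, 0.0, 91.4]
force: [-0.1, 0.3, -1.1]
opening: 0.0609
```

```bash
python3 - <<'E'
from h import *
mv((.5839,.1437,.344,-178.7))
E
```

```text
t 16.18 pos [ 0.5976 -0.233   0.3465] ori [1.7952e+02 2.0000e-02 9.1390e+01] F [-0.1  0.3 -1.1] open 0.0609 j [ -3.9  19.6  -8.6  -0.  -61.3 -84.7]
[37.69 -0.45  0.23] -89.91
```

Request:
{"name": "carry_out", "arguments": {
  "linear": [
    [37.7, -0.45, 0],
    [37.7, -0.45, 0],
    [37.7, -0.45, 0],
    [37.7, -0.45, 0],
    [37.7, -0.45, 0],
    [37.7, -0.45, 0],
    [37.7, -0.45, 0],
    [37.7, -0.45, 0],
    [37.7, -0.45, 0],
    [37.7, -0.45, 0],
    [37.7, -0.45, 0],
    [37.7, -0.45, 0]
  ],
  "twist": [-90, -90, -90, -90, -90, -90, -90, -90, -90, -90, -90, -90]
}}

```text
clock: 17.18
tool_pos: [0.5832, 0.1452, 0.3448]
orientation: [-180.0, 0.3, 177.8]
force: [-0.2, -0.2, -0.2]
opening: 0.0874
```

```bash
python3 - <<'E'
from h import *
mv((.5839,.1437,.344,-178.7),(.5839,.1437,.225,-178.7))
s=ctrl.snapshot('scene');crop(s,320,100,470,220,5,'pics/s7.png')
E
```

```text
t 17.18 pos [0.5832 0.1452 0.3448] ori [-179.96    0.34  177.8 ] F [-0.2 -0.2 -0.2] open 0.0874 j [ 32.7  16.1 -14.    0.3 -59.6 -35. ]
[-0.07 -0.14  0.08] -3.5
[-0.   -0.13 11.98] -3.5
```

View pics/s7.png

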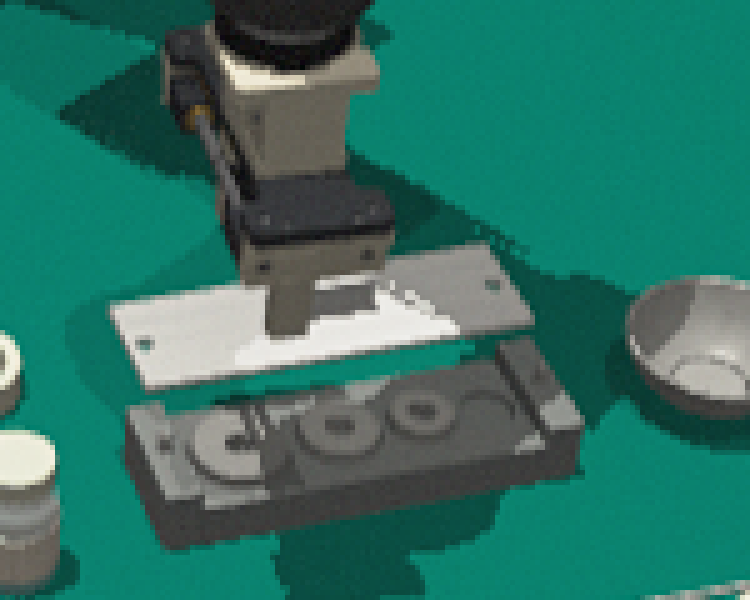

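Request:
{"name": "carry_out", "arguments": {
  "linear": [
    [0, -0.13, 3],
    [0, -0.13, 6],
    [0, -0.13, 9],
    [0, -0.13, 11],
    [0, -0.13, 12],
    [0, -0.13, 12],
    [0, -0.13, 12]
  ],
  "twist": [-3.5, -3.5, -3.5, -3.5, -3.5, -3.5, -3.5]
}}

```text
clock: 17.82
tool_pos: [0.5841, 0.1432, 0.2247]
orientation: [-179.9, 0.3, -178.3]
force: [1.8, 0.1, 0.9]
opening: 0.0874
```

```bash
python3 - <<'E'
from h import *
mv((.5839,.1437,.2095,-178.7))
E
```

```text
t 17.82 pos [0.5841 0.1432 0.2247] ori [-179.89    0.3  -178.27] F [1.8 0.1 0.9] open 0.0874 j [ 32.5  23.5 -21.4   0.3 -45.  -31. ]
[0.03 0.05 1.52] 0.43
```

Request:
{"name": "carry_out", "arguments": {
  "linear": [
    [0, 0, 0.6],
    [0, 0, 1.2],
    [0, 0, 1.5],
    [0, 0, 1.6],
    [0, 0, 1.6]
  ],
  "twist": [0, 0, 0, 0, 0]
}}

```text
clock: 18.23
tool_pos: [0.5842, 0.1432, 0.2088]
orientation: [-179.9, 0.3, -178.3]
force: [-0.4, -0.4, -0.2]
opening: 0.0876
```

Request:
{"name": "carry_out", "arguments": {
  "linear": [
    [0, 0, 0],
    [0, 0, 0],
    [0, 0, 0],
    [0, 0, 0],
    [0, 0, 0],
    [0, 0, 0],
    [0, 0, 0],
    [0, 0, 0],
    [0, 0, 0]
  ],
  "twist": [0, 0, 0, 0, 0, 0, 0, 0, 0],
  "fingers": -1
}}

```text
clock: 18.98
tool_pos: [0.5842, 0.1432, 0.2089]
orientation: [-179.9, 0.3, -178.3]
force: [-1.2, 0.5, 2.9]
opening: 0.0579
```

Request:
{"name": "carry_out", "arguments": {
  "linear": [
    [0, 0, -0.4],
    [0, 0, -1.2],
    [0, 0, -2.5],
    [0, 0, -4.5],
    [0, 0, -7],
    [0, 0, -9.5],
    [0, 0, -12],
    [0, 0, -13],
    [0, 0, -13],
    [0, 0, -13]
  ],
  "twist": [0, 0, 0, 0, 0, 0, 0, 0, 0, 0]
}}

```text
clock: 19.82
tool_pos: [0.5831, 0.1433, 0.3385]
orientation: [-179.9, 0.3, -178.3]
force: [-0.2, -0.1, -3.3]
opening: 0.0581
```

```bash
python3 - <<'E'
from h import *
mv((.5993,-.2337,.339,-178.3))
s=ctrl.snapshot('scene');crop(s,320,90,470,220,5,'pics/s8.png')
E
```

```text
t 19.82 pos [0.5831 0.1433 0.3385] ori [-179.93    0.3  -178.3 ] F [-0.2 -0.1 -3.3] open 0.0581 j [ 32.5  16.4 -14.5   0.2 -58.9 -30.9]
[ -0.5  -37.73  -0.  ] 0.0
```

View pics/s8.png

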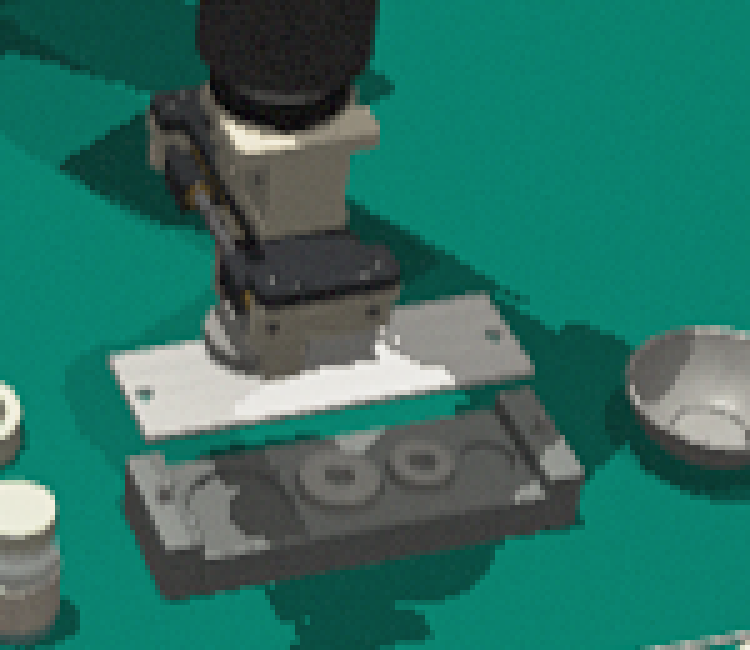

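Request:
{"name": "carry_out", "arguments": {
  "linear": [
    [-0.1, -2, 0],
    [-0.1, -5, 0],
    [-0.2, -9, 0],
    [-0.2, -13, 0],
    [-0.3, -17, 0],
    [-0.3, -21, 0],
    [-0.4, -25, 0],
    [-0.4, -29, 0],
    [-0.5, -33, 0],
    [-0.5, -36, 0],
    [-0.5, -37.2, 0],
    [-0.5, -37.7, 0]
  ],
  "twist": [0, 0, 0, 0, 0, 0, 0, 0, 0, 0, 0, 0]
}}

```text
clock: 20.87
tool_pos: [0.5983, -0.2358, 0.3355]
orientation: [-179.9, -0.0, -178.5]
force: [0.7, 0.2, -3.6]
opening: 0.0583
```

```bash
python3 - <<'E'
from h import *
s=ctrl.snapshot('scene');crop(s,200,130,290,240,6,'pics/s9.png')
mv((.5988,-.2337,.305,-178.3))
print(px("scene",[[.5988,-.2337,.16],[.5995,-.2337,.108],[.5995,-.2337,.046]]))
E
```

```text
t 20.92 pos [ 0.5984 -0.2353  0.3358] ori [-1.7991e+02 -2.0000e-02 -1.7844e+02] F [-0.1 -0.  -2.8] open 0.0579 j [ -4.1  20.4  -9.    0.1 -60.7   5.6]
[-0.04  0.16  3.08] -0.14
[[240.09385919 180.28478552]
 [241.95888038 194.34450068]
 [244.02565758 210.0164907 ]]
```

View pics/s9.png

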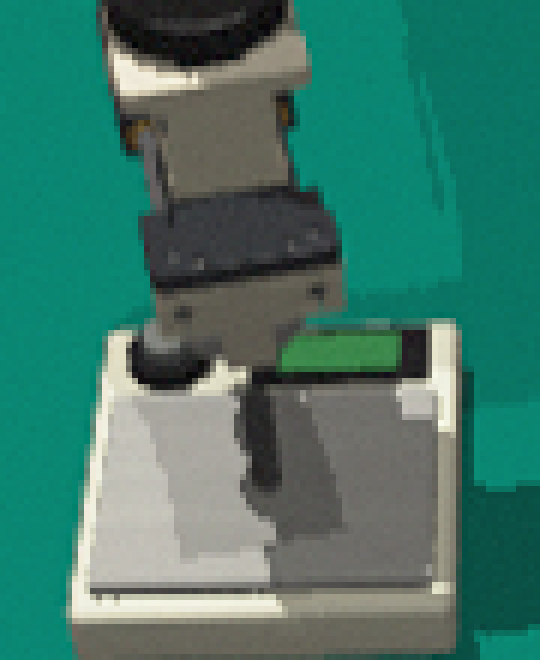

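Request:
{"name": "carry_out", "arguments": {
  "linear": [
    [0, 0.16, 1],
    [0, 0.16, 2],
    [0, 0.16, 3],
    [0, 0.16, 3.6],
    [0, 0.16, 3.6],
    [0, 0.16, 3.6]
  ],
  "twist": [0, 0, 0, 0, 0, 0]
}}

```text
clock: 21.42
tool_pos: [0.5985, -0.2331, 0.2992]
orientation: [-179.9, -0.1, -178.4]
force: [0.3, -0.5, -2.6]
opening: 0.0585
```

```bash
python3 - <<'E'
from h import *
s=ctrl.snapshot('scene');crop(s,200,130,290,240,6,'pics/s10.png')
mv((.5993,-.2337,.285,-178.3))
E
```

```text
t 21.47 pos [ 0.5987 -0.2333  0.2999] ori [-1.7990e+02 -2.0000e-02 -1.7839e+02] F [-0.2  0.4 -2.7] open 0.0581 j [ -3.9  22.1 -11.5   0.1 -56.4   5.4]
[-0.06 -0.04  1.49] -0.09
```

View pics/s10.png

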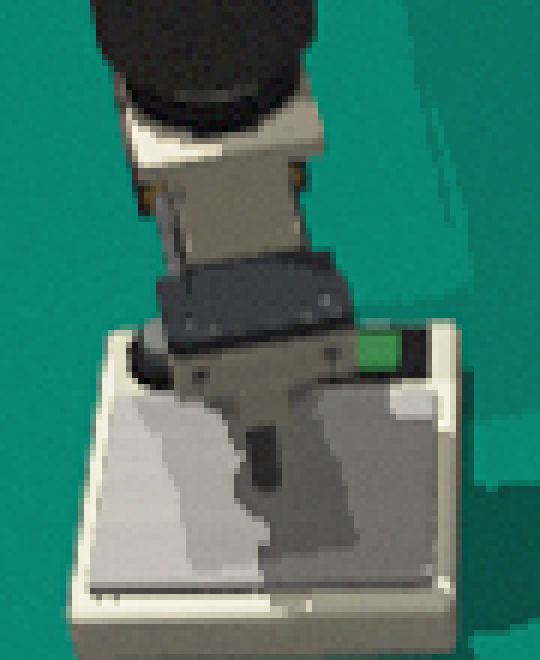

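Request:
{"name": "carry_out", "arguments": {
  "linear": [
    [-0.05, -0.04, 0.3],
    [-0.05, -0.04, 0.6],
    [-0.05, -0.04, 0.9],
    [-0.05, -0.04, 1.2],
    [-0.05, -0.04, 1.5],
    [-0.05, -0.04, 1.5]
  ],
  "twist": [0, 0, 0, 0, 0, 0]
}}

```text
clock: 21.97
tool_pos: [0.5989, -0.2337, 0.2841]
orientation: [-179.9, -0.1, -178.4]
force: [-1.2, 1.1, -2.8]
opening: 0.0579
```

Request:
{"name": "carry_out", "arguments": {
  "linear": [
    [0, 0, 0.6],
    [0, 0, 1.3],
    [0, 0, 2],
    [0, 0, 2.7],
    [0, 0, 3.4],
    [0, 0, 4.0],
    [0, 0, 4.5],
    [0, 0, 4.8],
    [0, 0, 5.0],
    [0, 0, 5.1]
  ],
  "twist": [0, 0, 0, 0, 0, 0, 0, 0, 0, 0]
}}

```text
clock: 22.8
tool_pos: [0.5988, -0.2337, 0.2328]
orientation: [-179.9, -0.1, -178.4]
force: [-0.8, 0.1, -2.6]
opening: 0.0581
```

Request:
{"name": "carry_out", "arguments": {
  "linear": [
    [0, 0, 0.1],
    [0, 0, 0.2],
    [0, 0, 0.3],
    [0, 0, 0.4],
    [0, 0, 0.4]
  ],
  "twist": [0, 0, 0, 0, 0]
}}

```text
clock: 23.22
tool_pos: [0.5989, -0.2337, 0.2309]
orientation: [-179.9, -0.0, -178.4]
force: [-5.8, 2.8, 11.5]
opening: 0.0581
```

Request:
{"name": "carry_out", "arguments": {
  "linear": [
    [0, 0, 0],
    [0, 0, 0],
    [0, 0, 0],
    [0, 0, 0],
    [0, 0, 0],
    [0, 0, 0],
    [0, 0, 0],
    [0, 0, -2],
    [0, 0, -6],
    [0, 0, -10],
    [0, 0, -11],
    [0, 0, -11]
  ],
  "twist": [0, 0, 0, 0, 0, 0, 0, 0, 0, 0, 0, 0],
  "fingers": 1
}}

```text
clock: 24.22
tool_pos: [0.6, -0.2338, 0.3458]
orientation: [-179.8, 0.4, -178.3]
force: [-0.6, -0.5, -0.6]
opening: 0.0875
```

```bash
python3 - <<'E'
from h import *
s=ctrl.snapshot('scene');cv2.imwrite('pics/s11f.png',s);crop(s,200,110,480,240,2.8,'pics/s11.png')
mv((.5824,.2077,.342,-178.7))
E
```

```text
t 24.27 pos [ 0.5993 -0.2335  0.3432] ori [-179.85    0.22 -178.36] F [ 0.2 -0.8 -1.5] open 0.0876 j [ -3.9  20.   -8.6   0.1 -61.2   5.5]
[ 0.43 44.15  0.  ] 0.34
```

View pics/s11.png

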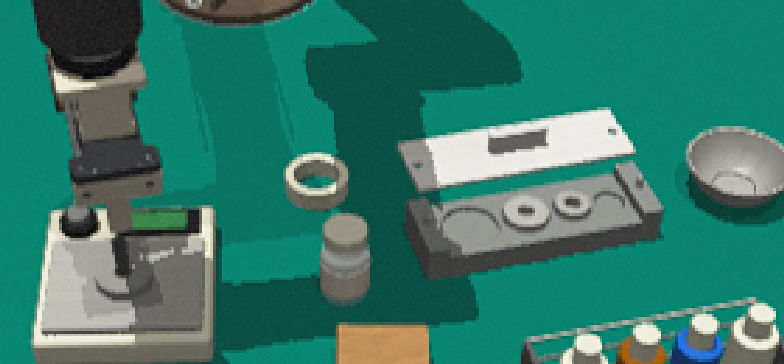

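Request:
{"name": "carry_out", "arguments": {
  "linear": [
    [0.4, 44.15, 0],
    [0.4, 44.15, 0],
    [0.4, 44.15, 0],
    [0.4, 44.15, 0],
    [0.4, 44.15, 0],
    [0.4, 44.15, 0],
    [0.4, 44.15, 0],
    [0.4, 44.15, 0],
    [0.4, 44.15, 0],
    [0.4, 44.15, 0],
    [0.4, 44.15, 0],
    [0.4, 44.15, 0]
  ],
  "twist": [0, 0, 0, 0, 0, 0, 0, 0, 0, 0, 0, 0]
}}

```text
clock: 25.27
tool_pos: [0.5822, 0.2122, 0.3403]
orientation: [-179.8, 0.1, -178.1]
force: [0.3, -0.3, 0.5]
opening: 0.0878
```

```bash
python3 - <<'E'
from h import *
mv((.5822,.2075,.225,-178.7))
s=ctrl.snapshot('scene');crop(s,320,90,470,220,5,'pics/s12.png')
E
```

```text
t 25.27 pos [0.5822 0.2122 0.3403] ori [-1.7982e+02  1.4000e-01 -1.7813e+02] F [ 0.3 -0.3  0.5] open 0.0878 j [ 38.1  18.1 -11.8   0.3 -60.1 -36.4]
[ 0.05 -0.43 11.53] 0.57
```

View pics/s12.png

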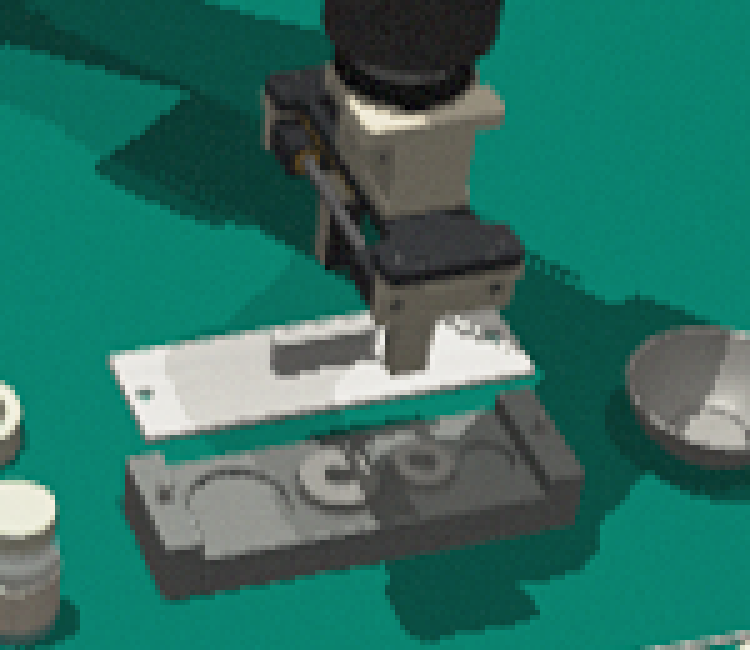

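Request:
{"name": "carry_out", "arguments": {
  "linear": [
    [0.05, -0.43, 3],
    [0.05, -0.43, 6],
    [0.05, -0.43, 9],
    [0.05, -0.43, 11],
    [0.05, -0.43, 12],
    [0.05, -0.43, 12.6],
    [0.05, -0.43, 13.1],
    [0.05, -0.43, 13.1],
    [0.05, -0.43, 13.1]
  ],
  "twist": [0.6, 0.6, 0.6, 0.6, 0.6, 0.6, 0.6, 0.6, 0.6]
}}

```text
clock: 26.07
tool_pos: [0.5824, 0.2055, 0.2101]
orientation: [-179.8, 0.2, -178.8]
force: [-0.0, -0.5, 0.4]
opening: 0.0874
```

Request:
{"name": "carry_out", "arguments": {
  "linear": [
    [0, 0, 0],
    [0, 0, 0],
    [0, 0, 0],
    [0, 0, 0],
    [0, 0, 0],
    [0, 0, 0],
    [0, 0, 0],
    [0, 0, 0],
    [0, 0, 0],
    [0, 0, 0]
  ],
  "twist": [0, 0, 0, 0, 0, 0, 0, 0, 0, 0],
  "fingers": -1
}}

```text
clock: 26.9
tool_pos: [0.5825, 0.2055, 0.2102]
orientation: [-179.8, 0.2, -178.8]
force: [-0.2, 0.1, 1.7]
opening: 0.0484
```

Request:
{"name": "carry_out", "arguments": {
  "linear": [
    [0, 0, -0.4],
    [0, 0, -1.2],
    [0, 0, -2.5],
    [0, 0, -4.5],
    [0, 0, -7],
    [0, 0, -9.5],
    [0, 0, -12],
    [0, 0, -13],
    [0, 0, -13],
    [0, 0, -13]
  ],
  "twist": [0, 0, 0, 0, 0, 0, 0, 0, 0, 0]
}}

```text
clock: 27.73
tool_pos: [0.5817, 0.2057, 0.3401]
orientation: [-179.9, 0.2, -178.8]
force: [-0.9, -0.4, -2.7]
opening: 0.0484
```

```bash
python3 - <<'E'
from h import *
s=ctrl.snapshot('scene');crop(s,200,110,480,240,2.8,'pics/s13.png')
mv((.5988,-.2337,.342,-178.4))
E
```

```text
t 27.78 pos [0.5815 0.2056 0.339 ] ori [-1.7981e+02  8.0000e-02 -1.7880e+02] F [ 0.3  0.9 -1.2] open 0.0479 j [ 37.7  17.9 -12.3   0.2 -59.9 -36.6]
[ -0.81 -43.96  -0.15] -0.4
```

View pics/s13.png

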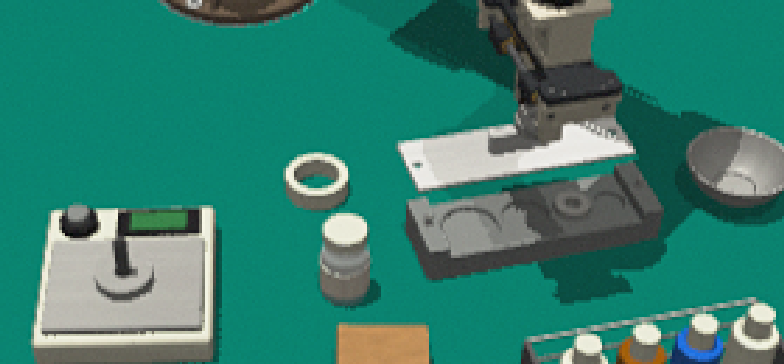

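Request:
{"name": "carry_out", "arguments": {
  "linear": [
    [-0.1, -2, 0],
    [-0.1, -5, 0],
    [-0.2, -9, 0],
    [-0.3, -13, 0],
    [-0.4, -17, 0],
    [-0.5, -21, 0],
    [-0.6, -25, 0],
    [-0.6, -29, 0],
    [-0.7, -33, 0],
    [-0.8, -37, 0],
    [-0.8, -40, 0],
    [-0.8, -42.5, 0]
  ],
  "twist": [0, 0, 0, 0, 0, 0, 0, 0, 0, 0, 0, 0]
}}

```text
clock: 28.78
tool_pos: [0.5976, -0.2216, 0.3379]
orientation: [-179.8, -0.1, -178.9]
force: [1.0, 0.3, -1.8]
opening: 0.048
```

```bash
python3 - <<'E'
from h import *
mv((.5988,-.2354,.305,-178.4))
E
```

```text
t 28.78 pos [ 0.5976 -0.2216  0.3379] ori [-1.7984e+02 -1.4000e-01 -1.7889e+02] F [ 1.   0.3 -1.8] open 0.048 j [ -2.8  19.8  -9.6   0.2 -60.7   3.8]
[-0.1  -1.37  3.29] -0.49
```

Request:
{"name": "carry_out", "arguments": {
  "linear": [
    [-0.1, -0.7, 0],
    [-0.1, -1.2, 0.5],
    [-0.1, -1.37, 1.5],
    [-0.1, -1.37, 2.5],
    [-0.1, -1.37, 3.2],
    [-0.1, -1.37, 3.5],
    [-0.1, -1.37, 3.5],
    [-0.1, -1.37, 3.5]
  ],
  "twist": [-0.5, -0.5, -0.5, -0.5, -0.5, -0.5, -0.5, -0.5]
}}

```text
clock: 29.45
tool_pos: [0.5991, -0.2346, 0.3029]
orientation: [-179.8, -0.2, -178.3]
force: [1.1, -0.7, -1.1]
opening: 0.0483
```

```bash
python3 - <<'E'
from h import *
s=ctrl.snapshot('scene');crop(s,200,130,290,240,6,'pics/s14.png')
mv((.5988,-.2354,.285,-178.4))
E
```

```text
t 29.5 pos [ 0.5991 -0.2348  0.3033] ori [-1.7983e+02 -1.1000e-01 -1.7833e+02] F [-0.4 -0.1  0.1] open 0.0482 j [ -4.   22.1 -11.1   0.2 -56.9   5.5]
[ 0.03 -0.05  1.83] 0.07
```

View pics/s14.png

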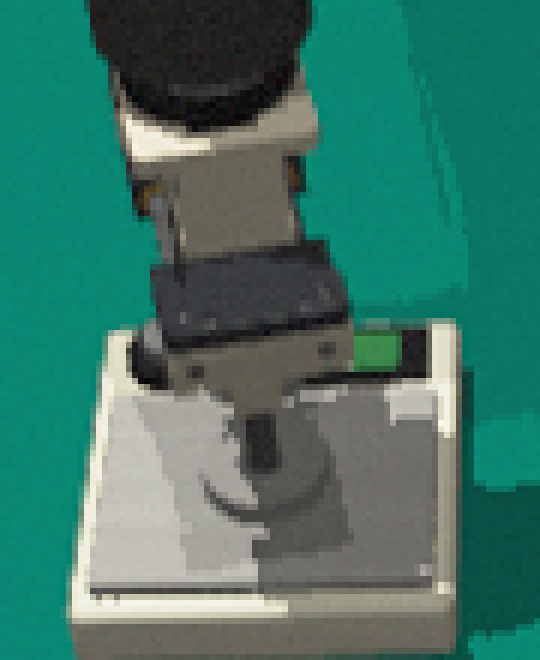

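Request:
{"name": "carry_out", "arguments": {
  "linear": [
    [0, -0.03, 0.4],
    [0, -0.03, 0.8],
    [0, -0.03, 1.1],
    [0, -0.03, 1.4],
    [0, -0.03, 1.7],
    [0, -0.03, 2.0],
    [0, -0.03, 2.3],
    [0, -0.03, 2.3]
  ],
  "twist": [0, 0, 0, 0, 0, 0, 0, 0]
}}

```text
clock: 30.17
tool_pos: [0.5989, -0.2352, 0.2794]
orientation: [-179.8, -0.2, -178.3]
force: [-0.8, 0.2, -2.4]
opening: 0.0483
```

Request:
{"name": "carry_out", "arguments": {
  "linear": [
    [0, 0, 0.6],
    [0, 0, 1.2],
    [0, 0, 1.8],
    [0, 0, 2.4],
    [0, 0, 2.8],
    [0, 0, 3.1],
    [0, 0, 3.3],
    [0, 0, 3.4],
    [0, 0, 3.5],
    [0, 0, 3.6]
  ],
  "twist": [0, 0, 0, 0, 0, 0, 0, 0, 0, 0]
}}

```text
clock: 31.0
tool_pos: [0.5985, -0.2352, 0.246]
orientation: [-179.8, -0.2, -178.3]
force: [-11.2, 6.2, 25.6]
opening: 0.0482
```

Seated. Release and rise.

Request:
{"name": "carry_out", "arguments": {
  "linear": [
    [0, 0, -0.1],
    [0, 0, -0.1],
    [0, 0, -0.1],
    [0, 0, -0.1],
    [0, 0, -0.1],
    [0, 0, -0.1],
    [0, 0, -0.1],
    [0, 0, -2],
    [0, 0, -6],
    [0, 0, -9],
    [0, 0, -9.5],
    [0, 0, -9.5]
  ],
  "twist": [0, 0, 0, 0, 0, 0, 0, 0, 0, 0, 0, 0],
  "fingers": 1
}}

```text
clock: 32.0
tool_pos: [0.5995, -0.2351, 0.3441]
orientation: [-179.7, 0.1, -178.3]
force: [0.0, 0.8, -0.4]
opening: 0.0874
```

```bash
python3 - <<'E'
from h import *
s=ctrl.snapshot('scene');crop(s,200,110,480,240,2.8,'pics/s15.png');crop(s,200,170,290,240,8,'pics/s15b.png')
mv((.581,.2615,.342,-178.7))
E
```

```text
t 32.05 pos [ 0.5989 -0.2349  0.3419] ori [-1.7980e+02 -3.0000e-02 -1.7831e+02] F [-0.9  0.6 -0.4] open 0.0878 j [ -4.   20.1  -8.6   0.2 -61.3   5.6]
[ 0.32 49.67 -0.18] 0.39
```

View pics/s15.png

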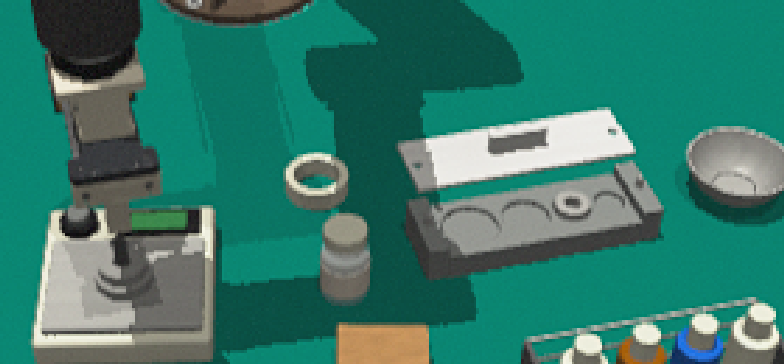

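View pics/s15b.png

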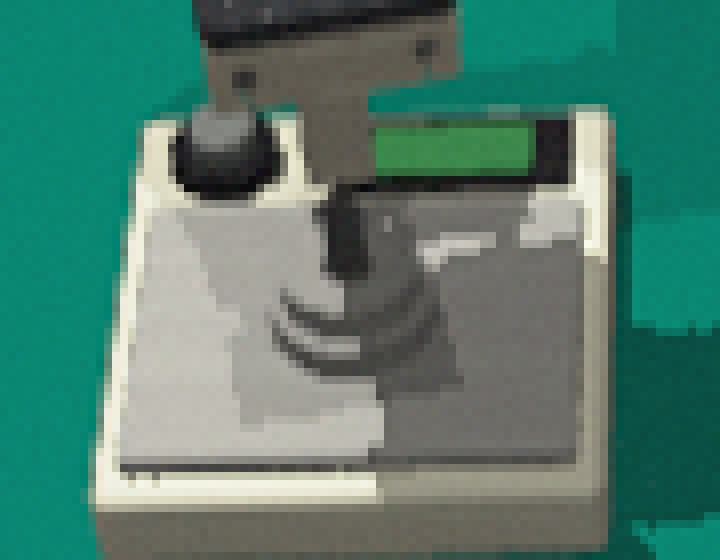

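Both seated concentric. On to weight3, still in its nest.

Request:
{"name": "carry_out", "arguments": {
  "linear": [
    [0.3, 49.7, 0],
    [0.3, 49.7, 0],
    [0.3, 49.7, 0],
    [0.3, 49.7, 0],
    [0.3, 49.7, 0],
    [0.3, 49.7, 0],
    [0.3, 49.7, 0],
    [0.3, 49.7, 0],
    [0.3, 49.7, 0],
    [0.3, 49.7, 0],
    [0.3, 49.7, 0],
    [0.3, 49.7, 0]
  ],
  "twist": [0.4, 0.4, 0.4, 0.4, 0.4, 0.4, 0.4, 0.4, 0.4, 0.4, 0.4, 0.4]
}}

```text
clock: 33.05
tool_pos: [0.5803, 0.264, 0.3384]
orientation: [-179.7, -0.1, -178.7]
force: [1.1, -1.3, -0.2]
opening: 0.0873
```

Request:
{"name": "carry_out", "arguments": {
  "linear": [
    [0, 1.5, 0],
    [0, 1.5, 0],
    [0, 1.5, 0]
  ],
  "twist": [0, 0, 0]
}}

```text
clock: 33.3
tool_pos: [0.5794, 0.2798, 0.3362]
orientation: [-179.6, -0.3, -178.6]
force: [-0.2, -1.0, -0.3]
opening: 0.0877
```

```bash
python3 - <<'E'
from h import *
mv((.581,.2615,.2095,-178.7))
s=ctrl.snapshot('scene');crop(s,320,90,470,220,5,'pics/s16.png')
E
```

```text
t 33.3 pos [0.5794 0.2798 0.3362] ori [-179.61   -0.31 -178.59] F [-0.2 -1.  -0.3] open 0.0877 j [ 43.1  20.5  -8.7   0.1 -61.3 -41.8]
[-0.19 -1.75 12.68] 0.11
```

View pics/s16.png

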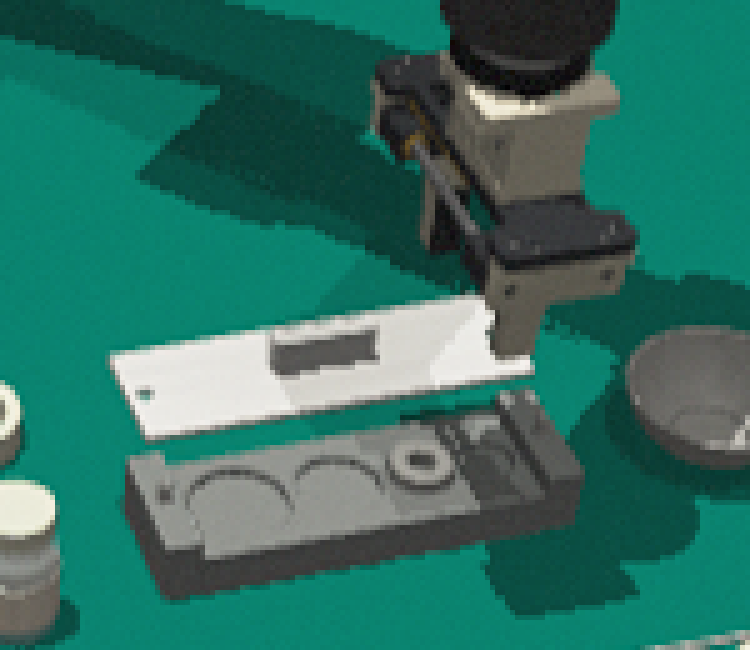

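Request:
{"name": "carry_out", "arguments": {
  "linear": [
    [-0.19, -1.0, 0],
    [-0.19, -1.7, 2],
    [-0.19, -1.7, 5],
    [-0.19, -1.7, 8],
    [-0.19, -1.7, 10],
    [-0.19, -1.7, 11],
    [-0.19, -1.7, 11.3],
    [-0.19, -1.7, 11.3]
  ],
  "twist": [0, 0, 0, 0, 0, 0, 0, 0]
}}

```text
clock: 34.02
tool_pos: [0.5817, 0.26, 0.2237]
orientation: [-179.6, -0.3, -178.7]
force: [0.1, 0.1, 0.0]
opening: 0.0877
```

```bash
python3 - <<'E'
from h import *
mv((.581,.2615,.2095,-178.7))
E
```

```text
t 34.02 pos [0.5817 0.26   0.2237] ori [-179.59   -0.31 -178.72] F [0.1 0.1 0. ] open 0.0877 j [ 41.6  26.5 -16.2   0.2 -47.8 -40.5]
[0.06 0.16 1.42] -0.02
```

Request:
{"name": "carry_out", "arguments": {
  "linear": [
    [0, 0.27, 0.4],
    [0, 0.27, 0.8],
    [0, 0.27, 1.2],
    [0, 0.27, 1.4],
    [0, 0.27, 1.4],
    [0, 0.27, 1.4]
  ],
  "twist": [0, 0, 0, 0, 0, 0]
}}

```text
clock: 34.52
tool_pos: [0.5815, 0.2627, 0.2097]
orientation: [-179.6, -0.3, -178.7]
force: [-0.3, 0.4, 0.4]
opening: 0.0879
```

Request:
{"name": "carry_out", "arguments": {
  "linear": [
    [0, 0, 0],
    [0, 0, 0],
    [0, 0, 0],
    [0, 0, 0],
    [0, 0, 0],
    [0, 0, 0],
    [0, 0, 0],
    [0, 0, 0],
    [0, 0, 0],
    [0, 0, 0],
    [0, 0, 0]
  ],
  "twist": [0, 0, 0, 0, 0, 0, 0, 0, 0, 0, 0],
  "fingers": -1
}}

```text
clock: 35.43
tool_pos: [0.5815, 0.2627, 0.2097]
orientation: [-179.6, -0.3, -178.7]
force: [0.7, 0.2, 0.5]
opening: 0.0384
```

Request:
{"name": "carry_out", "arguments": {
  "linear": [
    [0, 0, -0.4],
    [0, 0, -1.2],
    [0, 0, -2.5],
    [0, 0, -4.5],
    [0, 0, -7],
    [0, 0, -9.5],
    [0, 0, -12],
    [0, 0, -13],
    [0, 0, -13],
    [0, 0, -13]
  ],
  "twist": [0, 0, 0, 0, 0, 0, 0, 0, 0, 0]
}}

```text
clock: 36.27
tool_pos: [0.5819, 0.2636, 0.34]
orientation: [-179.6, -0.3, -178.7]
force: [0.3, -0.4, -1.9]
opening: 0.0387
```

```bash
python3 - <<'E'
from h import *
s=ctrl.snapshot('scene');crop(s,200,110,480,240,2.8,'pics/s17.png')
mv((.5990,-.2337,.340,-178.7))
o=ctrl.get_obs();Rm=R.from_euler('xyz',o['orientation'],degrees=True).as_matrix();print(Rm@[0,0,.175])
E
```

```text
t 36.32 pos [0.5817 0.2634 0.3389] ori [-179.57   -0.38 -178.72] F [ 0.1 -0.2 -1.4] open 0.0384 j [ 41.9  20.   -9.1   0.1 -61.4 -40.6]
[ -0.62 -49.74   0.25] -0.02
[-0.00112129 -0.00133158 -0.17499134]
```

View pics/s17.png

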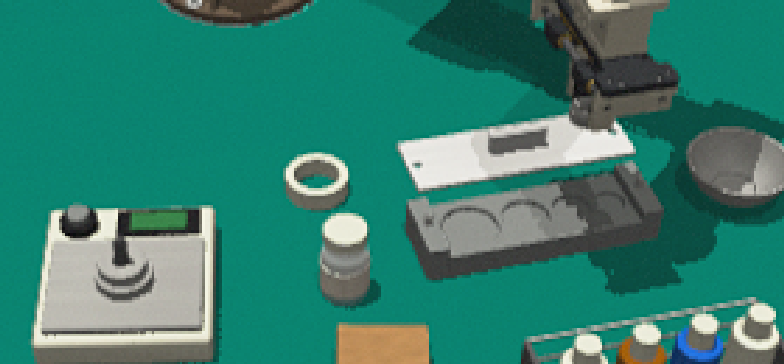

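Request:
{"name": "carry_out", "arguments": {
  "linear": [
    [-0.1, -2, 0],
    [-0.1, -5, 0],
    [-0.2, -9, 0],
    [-0.3, -13, 0],
    [-0.4, -17, 0],
    [-0.4, -21, 0],
    [-0.5, -25, 0],
    [-0.5, -29, 0],
    [-0.6, -33, 0],
    [-0.7, -37, 0],
    [-0.7, -41, 0],
    [-0.7, -44.5, 0]
  ],
  "twist": [0, 0, 0, 0, 0, 0, 0, 0, 0, 0, 0, 0]
}}

```text
clock: 37.32
tool_pos: [0.5978, -0.1836, 0.3401]
orientation: [-179.6, -0.6, -178.8]
force: [1.3, -0.0, -1.2]
opening: 0.038
```

```bash
python3 - <<'E'
from h import *
mv((.6000,-.2328,.303,-178.7))
E
```

```text
t 37.32 pos [ 0.5978 -0.1836  0.3401] ori [-179.59   -0.56 -178.76] F [ 1.3 -0.  -1.2] open 0.038 j [  0.9  18.7 -11.    0.5 -60.8   0.1]
[-0.15 -4.89  3.75] -0.06
```

Request:
{"name": "carry_out", "arguments": {
  "linear": [
    [-0.1, -2.0, 0],
    [-0.1, -4.0, 0],
    [-0.15, -4.9, 0.5],
    [-0.15, -4.9, 1.5],
    [-0.15, -4.9, 2.5],
    [-0.15, -4.9, 3.3],
    [-0.15, -4.9, 3.7],
    [-0.15, -4.9, 3.7]
  ],
  "twist": [0, 0, 0, 0, 0, 0, 0, 0]
}}

```text
clock: 37.98
tool_pos: [0.5998, -0.2317, 0.3017]
orientation: [-179.6, -0.7, -178.7]
force: [0.3, -0.2, -0.2]
opening: 0.0383
```

```bash
python3 - <<'E'
from h import *
s=ctrl.snapshot('scene');crop(s,200,130,290,240,6,'pics/s18.png')
mv()
o=ctrl.get_obs();Rm=R.from_euler('xyz',o['orientation'],degrees=True).as_matrix();p=o['tool_pos']+Rm@[0,0,.175];print(p, Rm.T@(np.array([.5995,-.2337,p[2]])-p)*100)
E
```

```text
t 38.03 pos [ 0.6001 -0.2319  0.3027] ori [-179.6    -0.64 -178.68] F [-0.3 -0.2 -0.4] open 0.0381 j [ -3.6  22.2 -11.1   0.5 -57.3   4.7]
[ 0.59815514 -0.23321768  0.1277062 ] [-0.13333367 -0.05131827 -0.0011377 ]
```

View pics/s18.png

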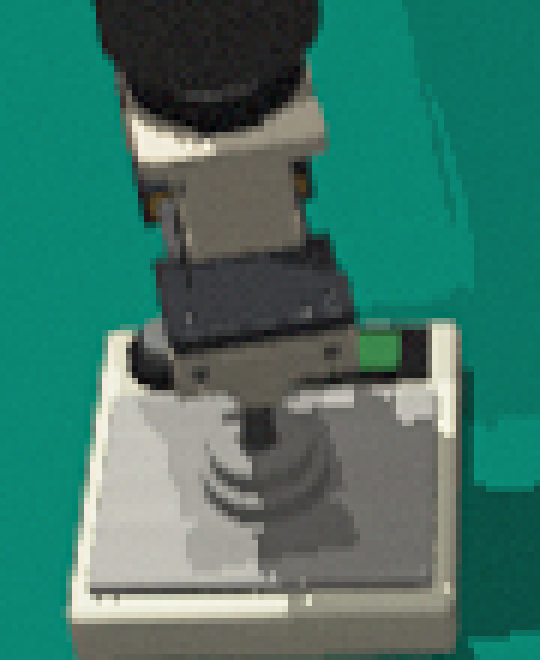

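Request:
{"name": "carry_out", "arguments": {
  "linear": [
    [-0.1, -0.05, 0.2],
    [-0.1, -0.05, 0.5],
    [-0.1, -0.05, 0.8],
    [-0.1, -0.05, 1.1],
    [-0.1, -0.05, 1.4],
    [-0.1, -0.05, 1.7],
    [-0.1, -0.05, 2.0],
    [-0.1, -0.05, 2.3],
    [-0.1, -0.05, 2.3]
  ],
  "twist": [0, 0, 0, 0, 0, 0, 0, 0, 0]
}}

```text
clock: 38.78
tool_pos: [0.6006, -0.2326, 0.2788]
orientation: [-179.6, -0.7, -178.7]
force: [0.5, -0.2, -0.2]
opening: 0.0378
```

Request:
{"name": "carry_out", "arguments": {
  "linear": [
    [0, 0, 0.4],
    [0, 0, 0.8],
    [0, 0, 1.2],
    [0, 0, 1.5],
    [0, 0, 1.7],
    [0, 0, 1.85],
    [0, 0, 2.0],
    [0, 0, 2.1],
    [0, 0, 2.2]
  ],
  "twist": [0, 0, 0, 0, 0, 0, 0, 0, 0]
}}

```text
clock: 39.53
tool_pos: [0.6003, -0.2327, 0.2595]
orientation: [-179.6, -0.7, -178.6]
force: [-10.0, 6.3, 25.9]
opening: 0.0383
```

Request:
{"name": "carry_out", "arguments": {
  "linear": [
    [0, 0, -0.1],
    [0, 0, -0.1],
    [0, 0, -0.1],
    [0, 0, -0.1],
    [0, 0, -0.1],
    [0, 0, -0.1],
    [0, 0, -0.1],
    [0, 0, -2],
    [0, 0, -6],
    [0, 0, -8.5],
    [0, 0, -8.5],
    [0, 0, -8.5]
  ],
  "twist": [0, 0, 0, 0, 0, 0, 0, 0, 0, 0, 0, 0],
  "fingers": 1
}}

```text
clock: 40.53
tool_pos: [0.6016, -0.232, 0.3466]
orientation: [-179.5, -0.5, -178.6]
force: [-0.0, 1.2, -1.5]
opening: 0.0875
```

```bash
python3 - <<'E'
from h import *
s=ctrl.snapshot('scene');cv2.imwrite('pics/s19f.png',s);crop(s,200,170,290,240,8,'pics/s19b.png')
t=ctrl.snapshot('top');cv2.imwrite('pics/t19.png',t);crop(t,150,190,330,300,4,'pics/t19c.png')
mv((.444,.249,.344,-178.7))
E
```

```text
t 40.63 pos [ 0.6009 -0.2319  0.3439] ori [-179.6    -0.72 -178.66] F [ 0.  -0.7 -0.4] open 0.0879 j [ -3.6  20.3  -8.2   0.5 -62.2   4.7]
[14.56 48.44 -0.17] 0.04
```

View pics/s19b.png

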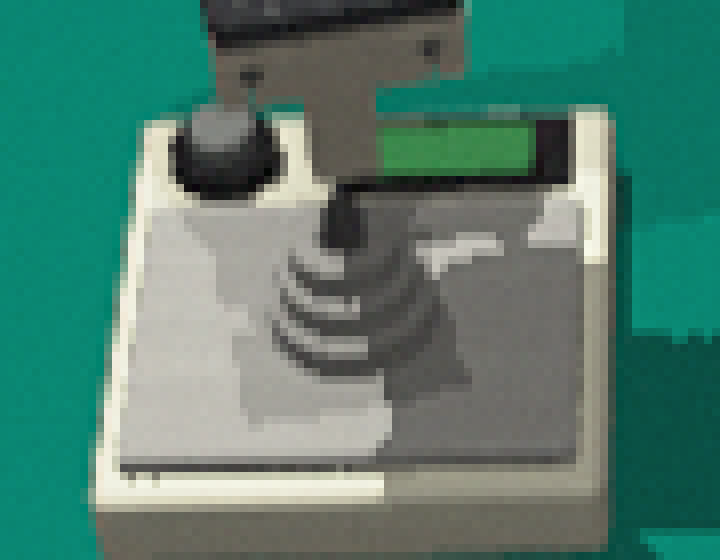

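View pics/s19f.png

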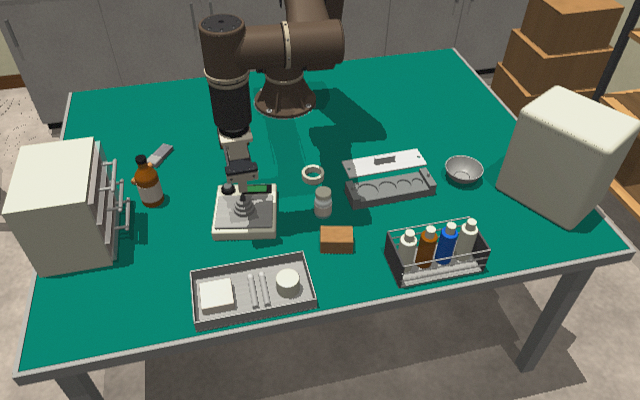

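View pics/t19c.png

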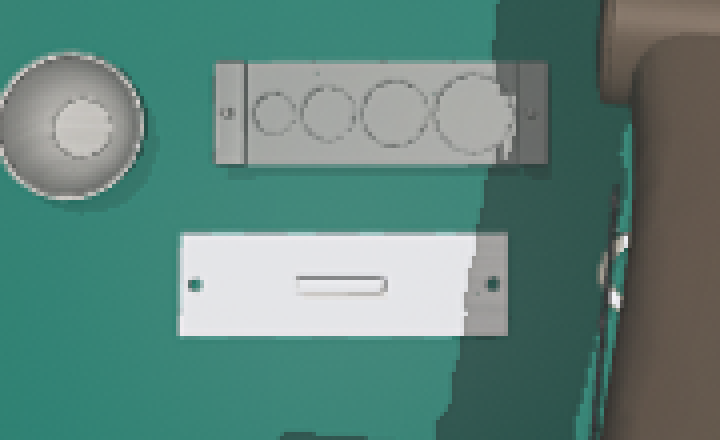

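```bash
python3 - <<'E'
from h import *
h=onz("top",[[198,260.75],[272.75,260.75]],.004);print(h,h.mean(0),np.linalg.norm(h[0]-h[1]),np.degrees(np.arctan2(-(h[0]-h[1])[0],(h[0]-h[1])[1])))
p=onz("top",[[206.4,217.9],[282.3,217.9]],.05);print(p,p.mean(0),np.linalg.norm(p[0]-p[1]))
t=cv2.imread('pics/t19.png')
c,m=rect(t,185,245,290,280,120,40);P=onz("top",c[:,0].astype(float),.005);print(cv2.minAreaRect((P[:,:2]*1000).astype(np.float32)))
E
```

```text
[[0.43808902 0.37116893 0.004     ]
 [0.44319801 0.12612736 0.004     ]] [0.44064351 0.24864815 0.004     ] 0.24509481887161924 1.1944134277479115
[[0.57762118 0.3393411  0.05      ]
 [0.5830509  0.09594284 0.05      ]] [0.58033604 0.21764197 0.05      ] 0.24345882067643557
((441.5253601074219, 248.2926483154297), (81.82074737548828, 266.32916259765625), 1.2191600799560547)
```

```bash
cat >> h.py <<'E'
def tip(pos,ori,L=.165): return np.array(pos)+R.from_euler('xyz',ori,degrees=True).as_matrix()@[0,0,L]
def mt(x,y,z,yaw,L=.165):
    "move so that point L ahead of TCP is at x,y,(z tcp)"
    o=ctrl.get_obs(); q=tip(o['tool_pos'],o['orientation'],L)-o['tool_pos']
    mv((x-q[0],y-q[1],z,yaw))
E
python3 - <<'E'
from h import *
print(tip((.5821,.2175,.233),(179.9,.1,-178.6)),tip((.4431,.2488,.1889),(-179.8,-.3,-178.6)))
mt(.4428,.2482,.344,-178.7)
E
```

```text
[0.58238086 0.21779493 0.0680005 ] [0.4422504  0.24820311 0.02390327]
t 40.63 pos [ 0.6009 -0.2319  0.3439] ori [-179.6    -0.72 -178.66] F [ 0.  -0.7 -0.4] open 0.0879 j [ -3.6  20.3  -8.2   0.5 -62.2   4.7]
[14.47 48.48 -0.17] 0.04
```

Request:
{"name": "carry_out", "arguments": {
  "linear": [
    [14.5, 48.5, 0],
    [14.5, 48.5, 0],
    [14.5, 48.5, 0],
    [14.5, 48.5, 0],
    [14.5, 48.5, 0],
    [14.5, 48.5, 0],
    [14.5, 48.5, 0],
    [14.5, 48.5, 0],
    [14.5, 48.5, 0],
    [14.5, 48.5, 0],
    [14.5, 48.5, 0],
    [14.5, 48.5, 0]
  ],
  "twist": [0, 0, 0, 0, 0, 0, 0, 0, 0, 0, 0, 0],
  "fingers": 0.3
}}

```text
clock: 41.63
tool_pos: [0.4451, 0.245, 0.3413]
orientation: [-179.5, -0.8, -178.7]
force: [1.9, 0.3, 0.2]
opening: 0.0572
```

```bash
python3 - <<'E'
from h import *
mt(.4425,.2482,.20,-178.7)
s=ctrl.snapshot('scene');crop(s,320,70,470,220,5,'pics/s20.png')
E
```

```text
t 41.63 pos [0.4451 0.245  0.3413] ori [-179.52   -0.79 -178.65] F [1.9 0.3 0.2] open 0.0572 j [ 50.9   8.2 -24.8  -0.3 -57.9 -49.3]
[-0.17  0.59 14.13] 0.05
```

View pics/s20.png

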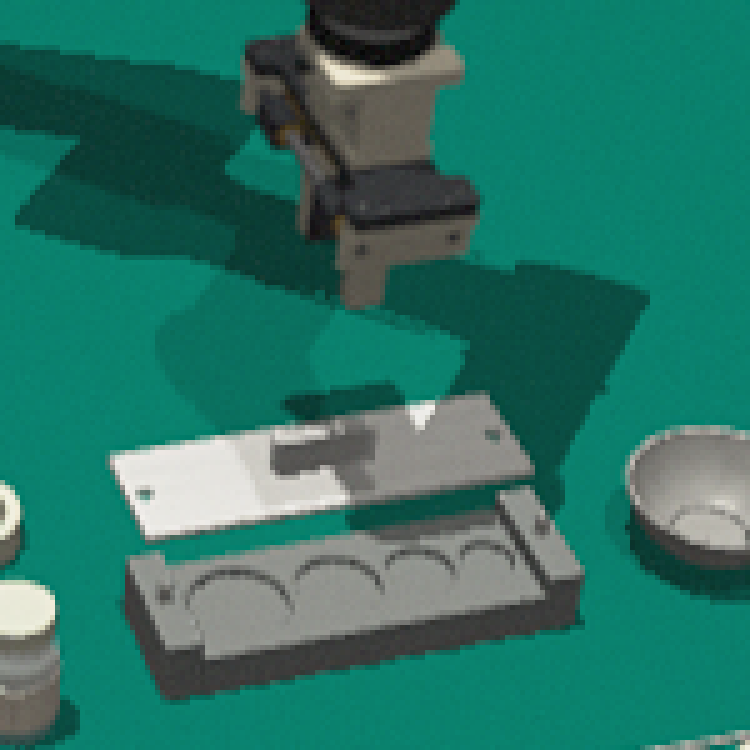

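Request:
{"name": "carry_out", "arguments": {
  "linear": [
    [-0.15, 0.45, 3],
    [-0.15, 0.45, 6],
    [-0.15, 0.45, 9],
    [-0.15, 0.45, 12],
    [-0.15, 0.45, 13.5],
    [-0.15, 0.45, 14.1],
    [-0.15, 0.45, 14.1],
    [-0.15, 0.45, 14.1]
  ],
  "twist": [0, 0, 0, 0, 0, 0, 0, 0]
}}

```text
clock: 42.35
tool_pos: [0.4441, 0.254, 0.2004]
orientation: [-179.6, -0.7, -178.5]
force: [-0.2, 0.4, 0.7]
opening: 0.0569
```

```bash
python3 - <<'E'
from h import *
mt(.4425,.2482,.190,-178.7)
E
```

```text
t 42.35 pos [0.4441 0.254  0.2004] ori [-179.58   -0.74 -178.49] F [-0.2  0.4  0.7] open 0.0569 j [ 51.7  18.9 -33.3  -0.5 -38.5 -49.8]
[-0.05 -0.44  1.04] 0.21
```

Request:
{"name": "carry_out", "arguments": {
  "linear": [
    [-0.05, -0.44, 0.4],
    [-0.05, -0.44, 0.8],
    [-0.05, -0.44, 1.0],
    [-0.05, -0.44, 1.0],
    [-0.05, -0.44, 1.0]
  ],
  "twist": [0.2, 0.2, 0.2, 0.2, 0.2]
}}

```text
clock: 42.77
tool_pos: [0.4447, 0.2495, 0.1907]
orientation: [-179.6, -0.7, -178.7]
force: [0.2, 0.2, -0.9]
opening: 0.057
```

```bash
python3 - <<'E'
from h import *
mt(.4425,.2482,.190,-178.7)
E
```

```text
t 42.77 pos [0.4447 0.2495 0.1907] ori [-179.6    -0.72 -178.69] F [ 0.2  0.2 -0.9] open 0.057 j [ 51.3  19.7 -34.   -0.5 -37.1 -49.6]
[ 0.01 -0.01  0.07] 0.01
```

Aligned. Close and lift.

Request:
{"name": "carry_out", "arguments": {
  "linear": [
    [0, 0, 0.1],
    [0, 0, 0.1],
    [0, 0, 0.1],
    [0, 0, 0.1],
    [0, 0, 0.1],
    [0, 0, 0.1],
    [0, 0, 0.1],
    [0, 0, 0.1],
    [0, 0, 0.1],
    [0, 0, 0.1],
    [0, 0, 0.1],
    [0, 0, 0.1]
  ],
  "twist": [0, 0, 0, 0, 0, 0, 0, 0, 0, 0, 0, 0],
  "fingers": -1
}}

```text
clock: 43.77
tool_pos: [0.4447, 0.2495, 0.1898]
orientation: [-179.6, -0.7, -178.7]
force: [-0.8, -0.3, 2.7]
opening: 0.0118
```

```bash
python3 - <<'E'
from h import *
o=ctrl.get_obs();print(tip(o['tool_pos'],o['orientation']));mv()
E
```

```text
[0.44265175 0.24829698 0.02485395]
t 43.77 pos [0.4447 0.2495 0.1898] ori [-179.6    -0.72 -178.7 ] F [-0.8 -0.3  2.7] open 0.0118 j [ 51.3  19.8 -34.1  -0.5 -36.9 -49.6]
```

Request:
{"name": "carry_out", "arguments": {
  "linear": [
    [0, 0, -0.4],
    [0, 0, -1.2],
    [0, 0, -2.5],
    [0, 0, -4.5],
    [0, 0, -6.5],
    [0, 0, -8.5],
    [0, 0, -10.5],
    [0, 0, -11],
    [0, 0, -11],
    [0, 0, -11]
  ],
  "twist": [0, 0, 0, 0, 0, 0, 0, 0, 0, 0]
}}

```text
clock: 44.6
tool_pos: [0.4457, 0.25, 0.2994]
orientation: [-179.6, -0.7, -178.7]
force: [-0.0, 0.3, -3.5]
opening: 0.0119
```

```bash
python3 - <<'E'
from h import *
mt(.5824,.2178,.30,-178.6)
s=ctrl.snapshot('scene');cv2.imwrite('pics/s21f.png',s);crop(s,320,70,470,220,5,'pics/s21.png')
E
```

```text
t 44.6 pos [0.4457 0.25   0.2994] ori [-179.61   -0.75 -178.72] F [-0.   0.3 -3.5] open 0.0119 j [ 51.2  11.  -27.5  -0.4 -52.2 -49.7]
[-13.81  -3.42  -0.22] -0.12
```

View pics/s21.png

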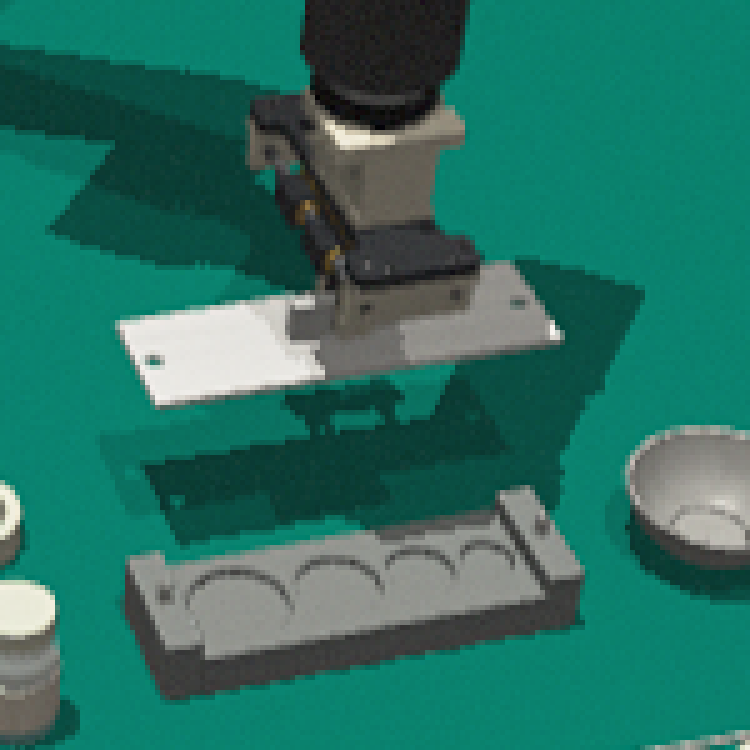

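Request:
{"name": "carry_out", "arguments": {
  "linear": [
    [-1.5, -0.4, 0],
    [-4, -1, 0],
    [-6.5, -1.6, 0],
    [-9, -2.2, 0],
    [-11.5, -2.8, 0],
    [-13, -3.2, 0],
    [-13.8, -3.4, 0],
    [-13.8, -3.4, 0],
    [-13.8, -3.4, 0],
    [-13.8, -3.4, 0]
  ],
  "twist": [0, 0, 0, 0, 0, 0, 0, 0, 0, 0]
}}

```text
clock: 45.48
tool_pos: [0.5834, 0.2189, 0.2962]
orientation: [-179.5, -0.9, -178.7]
force: [-0.9, -0.3, -3.2]
opening: 0.0117
```

```bash
python3 - <<'E'
from h import *
mt(.5824,.2178,.252,-178.6)
E
```

```text
t 45.48 pos [0.5834 0.2189 0.2962] ori [-179.51   -0.89 -178.72] F [-0.9 -0.3 -3.2] open 0.0117 j [ 38.4  21.  -13.7  -0.2 -56.3 -37.1]
[-0.22  0.07  4.42] -0.12
```

Request:
{"name": "carry_out", "arguments": {
  "linear": [
    [-0.2, 0.07, 1],
    [-0.2, 0.07, 2.2],
    [-0.2, 0.07, 3.4],
    [-0.2, 0.07, 4.2],
    [-0.2, 0.07, 4.2],
    [-0.2, 0.07, 4.2]
  ],
  "twist": [-0.1, -0.1, -0.1, -0.1, -0.1, -0.1]
}}

```text
clock: 45.98
tool_pos: [0.5845, 0.2193, 0.2532]
orientation: [-179.4, -1.0, -178.6]
force: [-0.1, 0.8, -2.7]
opening: 0.0118
```

```bash
python3 - <<'E'
from h import *
mt(.5824,.2178,.234,-178.6)
s=ctrl.snapshot('scene');cv2.imwrite('pics/s22f.png',s);crop(s,330,120,460,220,6,'pics/s22.png')
t=ctrl.snapshot('top');crop(t,190,180,310,250,6,'pics/t22.png')
E
```

```text
t 45.98 pos [0.5845 0.2193 0.2532] ori [-179.44   -0.98 -178.61] F [-0.1  0.8 -2.7] open 0.0118 j [ 38.4  23.7 -16.   -0.2 -51.4 -36.9]
[-0.1   0.04  1.92] -0.01
```

View pics/s22.png

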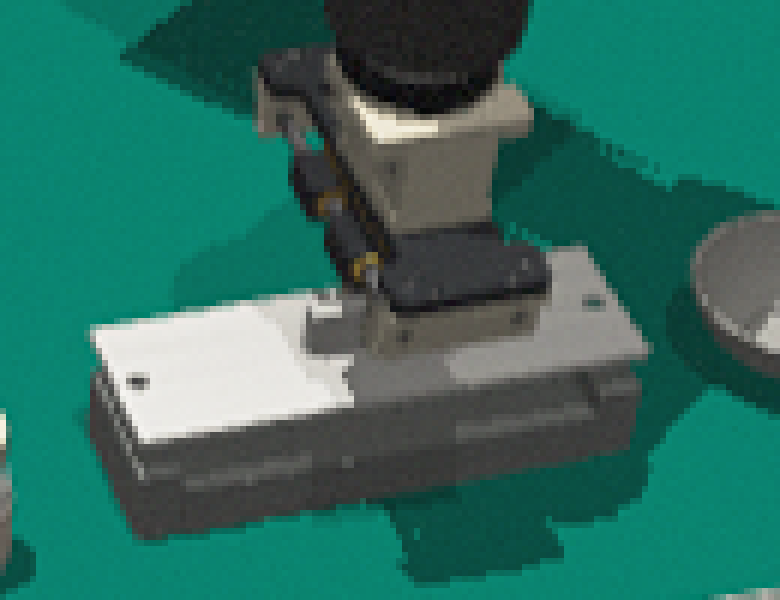

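View pics/t22.png

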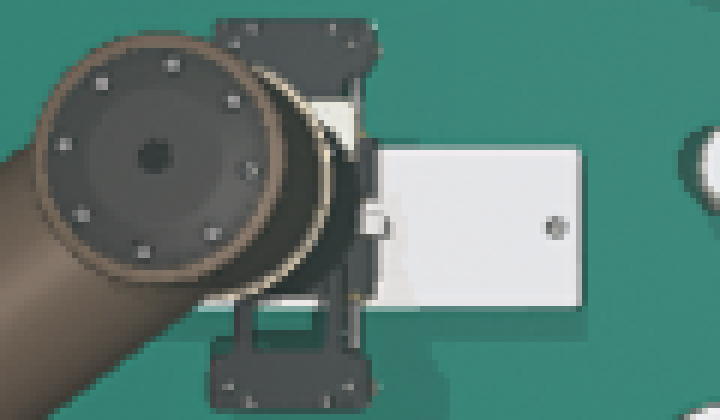

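Request:
{"name": "carry_out", "arguments": {
  "linear": [
    [-0.08, 0.04, 0.2],
    [-0.08, 0.04, 0.4],
    [-0.08, 0.04, 0.6],
    [-0.08, 0.04, 0.8],
    [-0.08, 0.04, 1.0],
    [-0.08, 0.04, 1.0]
  ],
  "twist": [0, 0, 0, 0, 0, 0]
}}

```text
clock: 46.58
tool_pos: [0.5855, 0.2197, 0.2439]
orientation: [-179.5, -0.9, -178.6]
force: [0.5, -0.4, -3.3]
opening: 0.0119
```

Request:
{"name": "carry_out", "arguments": {
  "linear": [
    [0, 0, 0.2],
    [0, 0, 0.4],
    [0, 0, 0.6],
    [0, 0, 0.8],
    [0, 0, 0.9],
    [0, 0, 1.0],
    [0, 0, 1.0]
  ],
  "twist": [0, 0, 0, 0, 0, 0, 0]
}}

```text
clock: 47.17
tool_pos: [0.5853, 0.2196, 0.2342]
orientation: [-179.5, -0.9, -178.6]
force: [0.0, 0.8, -1.8]
opening: 0.0119
```

Request:
{"name": "carry_out", "arguments": {
  "linear": [
    [0, 0, 0.1],
    [0, 0, 0.2],
    [0, 0, 0.2],
    [0, 0, 0.2]
  ],
  "twist": [0, 0, 0, 0]
}}

```text
clock: 47.5
tool_pos: [0.5851, 0.2196, 0.2338]
orientation: [-179.5, -0.9, -178.6]
force: [-6.4, -0.9, 10.5]
opening: 0.012
```

Request:
{"name": "carry_out", "arguments": {
  "linear": [
    [0, 0, 0],
    [0, 0, 0],
    [0, 0, 0],
    [0, 0, 0],
    [0, 0, 0],
    [0, 0, 0],
    [0, 0, 0],
    [0, 0, -0.5],
    [0, 0, -2],
    [0, 0, -5],
    [0, 0, -9],
    [0, 0, -11]
  ],
  "twist": [0, 0, 0, 0, 0, 0, 0, 0, 0, 0, 0, 0],
  "fingers": 0.3
}}

```text
clock: 48.5
tool_pos: [0.5876, 0.2209, 0.3485]
orientation: [-179.6, -0.6, -178.5]
force: [1.1, 1.0, 1.5]
opening: 0.0572
```

```bash
python3 - <<'E'
from h import *
mv((.45,0,.36,-178.6))
E
```

```text
t 48.5 pos [0.5876 0.2209 0.3485] ori [-179.58   -0.61 -178.53] F [1.1 1.  1.5] open 0.0572 j [ 38.4  18.7  -9.7  -0.  -62.4 -36.9]
[ 14.33 -21.73  -0.84] 0.07
```

Seated and released. Move the arm clear to inspect everything.

Request:
{"name": "carry_out", "arguments": {
  "linear": [
    [2.5, -3.4, -1],
    [4.8, -7, -2],
    [7, -11, -3],
    [9.5, -14.5, -3],
    [12, -18, -3],
    [14, -21.5, -3],
    [14, -21.5, -3],
    [14, -21.5, -3],
    [14, -21.5, -3]
  ],
  "twist": [0, 0, 0, 0, 0, 0, 0, 0, 0]
}}

```text
clock: 49.25
tool_pos: [0.4533, 0.0021, 0.3824]
orientation: [-179.6, -0.5, -178.6]
force: [-0.3, -0.6, -0.2]
opening: 0.0569
```

```bash
python3 - <<'E'
from h import *
mv()
s=ctrl.snapshot('scene');cv2.imwrite('pics/s23f.png',s);crop(s,200,150,460,240,3,'pics/s23.png')
t=ctrl.snapshot('top');cv2.imwrite('pics/t23.png',t);crop(t,190,180,420,270,3.4,'pics/t23c.png')
c,m=rect(t,190,190,300,245);P=onz("top",c[:,0].astype(float),.049);print(cv2.minAreaRect((P[:,:2]*1000).astype(np.float32)))
E
```

```text
t 49.25 pos [0.4533 0.0021 0.3824] ori [-179.62   -0.51 -178.59] F [-0.3 -0.6 -0.2] open 0.0569 j [ 25.4   0.3 -27.8   0.2 -62.5 -24. ]
((581.6849975585938, 217.54476928710938), (80.59716033935547, 267.015380859375), 1.3032792806625366)
```

View pics/s23.png

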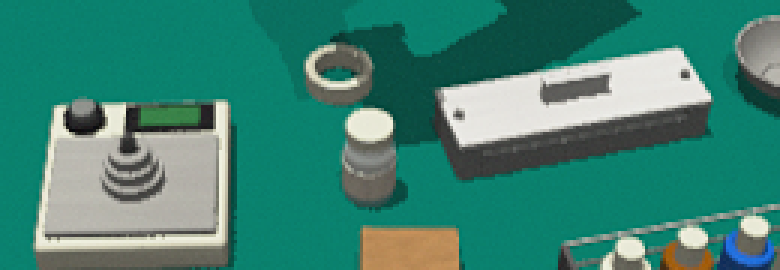

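View pics/t23c.png

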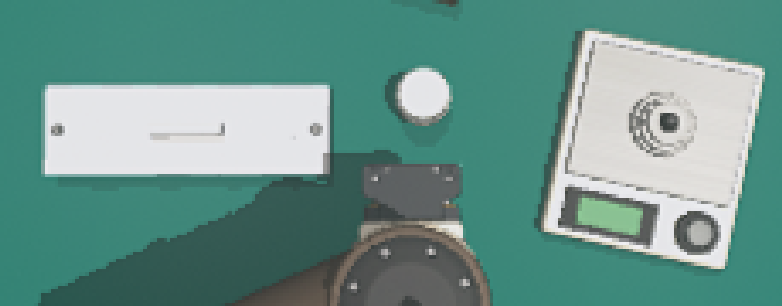

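View pics/s23f.png

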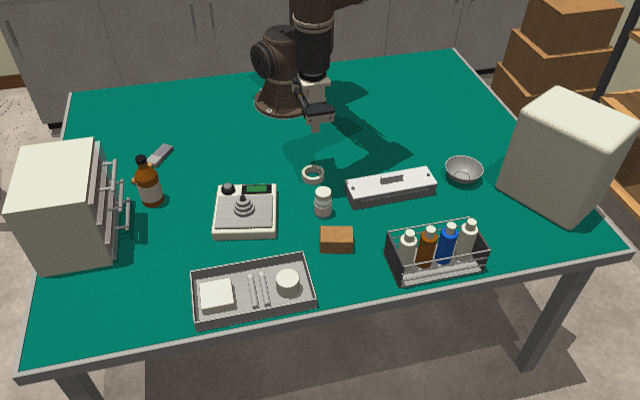

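```bash
python3 -c "
from plant import ctrl
print(ctrl.close_job())"
```

```text
the job is handed in; nothing more can be done
None
```

I finished the job and handed it in after about 49 s of the 208 s; the interface gave no verdict.

- **Cover off:** I lifted the cover and laid it flat on the table. It showed that only the 60, 50 and 40 mm weights were in the rack; the 30 mm nest was empty.
- **Zero button:** I pressed it to its stop while the post was empty. The stop showed as 35 N of force with almost no further travel, and a later picture shows the button back up.
- **Weights:** I threaded the weights on in the order 60, 50, 40 mm. None resisted on the way down, and each landed within about 0.5 mm of its computed height. The last pictures from both cameras show three seated rings around the post, one on another.
- **Cover back:** It is on both pins. The top camera measures its outline at the same centre and angle as at the start, to within 0.1 mm.
- **Other things:** No bystander shows any visible movement in the pictures, and the arm ended clear of everything. I saw no knock or grip slip during the run.

**Disagreements between checks:** Camera positions were off from touch measurements by about 1–2 mm. I placed the weights using the post position found by gripping it. The tool's tilt also drifted by up to about 1°, and I allowed for that in the later moves.

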